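# Hold the stencil over the enamel plaque for sifting

### The job

I am about to sift enamel powder onto the white plaque that lies on the wire grille of the grey sifting stand. First push the stand's catch drawer fully home until its catch snaps in, so that the spilled powder is caught; then pick up the steel stencil by its wooden grip bar, carry it over the jars, and hold it level just above the plaque, about 8 mm clear of it, with the stencil's window centred on the plaque and square with it (the long side of the window along the long side of the plaque; either way round will do). The plaque's coat is wet: neither the stencil nor the gripper may touch or shift it, the other things on the bench must not be pushed about, and you finish still holding the stencil there in the air, quite still.

Things in the scene. Friction and masses are not known exactly. Their poses are not given: they have to be found in the camera images.
- sifting_stand: Grey sheet-metal box fixed to the bench, 104 (x) x 132 (y) x 52 mm high, wire grille on top; origin: centre of its underside. The drawer is in its -x side, towards the robot. Fixed clutter between it and the robot: a box of tools 34 mm high (x to 0.46, y -0.12 to -0.05), a third-hand stand 174 mm high (x to 0.37), a notebook 10 mm high under the drawer's path, at y above 0.17 a tray 15 mm high.
- sift_drawer (a joint): Opening of the catch drawer under the grille, in m: 0 is home against its stop, it starts 0.03 to 0.055 open towards the stand's -x and opens to 0.075 at most. It slides with about 1 N of friction; from 10 mm to 4 mm before home a spring roller catch resists with up to about 3 N, and over the last 3 mm the catch pulls the drawer in and keeps it home (4 N would pull it out).
- drawer_front (a point): Centre of the flat aluminium drawer front, on its outer face; moves with the drawer. The front is 131 mm wide, 31 mm high (12.5 to 43.5 mm above the bench). A pull lip, 50 mm wide and 2 mm thick, stands 6 mm out of the middle of its upper edge, 41.5 mm above the bench. x points into the stand (the way to push).
- plaque: Plaque with a white coat on a copper plate, 38 (x) x 56 (y) mm, on a low wire trivet, 15.5 mm high in all, 90 g, lying loose on the stand's grille, turned up to about 20 degrees from having its long side along the stand's x. Origin: centre of the underside of the trivet; y runs along its long side. Wet: not to be touched.
- plaque_top (a point): Centre of the plaque's upper face, 15.5 mm above the plaque's origin, about 67 mm above the bench; same axes as the plaque.
- stencil: Bare steel stencil, 85 g: flat plate 2 mm thick, 58 (x) x 70 (y) mm, with a lattice-filled window 28 (x) x 46 (y) mm in its middle; a 36 mm wide tongue runs from it to -x and ends at x = -72 mm. On the tongue stands a wooden grip bar. Origin: centre of the window on the underside; z up. Starts lying flat on the bench, to the right of the jars, centre of mass 26 mm from the origin towards the bar.
- stencil_grip (a point): Middle of the wooden grip bar, 64 mm from the window's centre towards the stencil's -x and 20 mm above its underside. The bar is 12 mm thick (x), 44 mm long (y), and reaches from 2 to 38 mm above the underside: grip it across its 12 mm, from above. Same axes as the stencil.
- stencil_window (a point): Centre of the window on the stencil's underside (the stencil's origin), same axes as the stencil.
- jar_tall: Jar with a pale grey-green lid, 54 mm wide, 62 mm high, one of three in a row between stencil and stand; origin at the middle of its underside. Must stay where it is.
- enamel_jar_1: White-lidded enamel jar, brownish content, 42 mm wide, 58 mm high, in the row between stencil and stand; origin at the middle of its underside. Must stay where it is.
- enamel_jar_2: White-lidded enamel jar, bluish content, 42 mm wide, 58 mm high, in the row between stencil and stand; origin at the middle of its underside. Must stay where it is.
- mortar_small: Brown stone mortar, 60 mm wide, 30 mm high, left of the stand; origin at the middle of its underside. Must stay where it is.
- puffer: Red-brown rubber air puffer lying on the bench beyond the stencil, 42 x 88 x 42 mm; origin at the middle of its underside. Must stay where it is.
- dial_holder: Round brass dial holder with a white dial, 41 mm wide, 6 mm high, left of the stand; origin at the middle of its underside. Must stay where it is.
- sieve_cup: Small brass sifter cup, 38 mm wide, 24 mm high, with a thin wire handle, at the far left; origin at the middle of the cup's underside. Must stay where it is.

How it is judged:
By the outcome, as a careful person would: the job done as asked, in the order asked, and still so for the second after the job is handed in, while the arm keeps its last pose, push and grip.
It also fails if it takes over 48 s, if anything falls off the work surface, if the arm or the gripper's body presses on something with over 40 N, if the wrist force passes 120 N, or if a joint passes its speed limit or range.

### The arm

A 6-joint arm with a two-finger parallel gripper is mounted at the origin on the work surface; the furniture and walls round the work are solid. World frame = base frame: x ahead of the robot, y to its left, z up, the work surface at z = 0. Lengths are in mm, angles in rad, forces in N, time in s.
With the tool pointing down it reaches from about 375 to 975 mm from the base axis. Payload 3.8 kg.
Tool frame: the origin (TCP) lies on the centre line of the jaws, within the pads' length; the fingertips stand 17 mm ahead of it and the grasp point (between the pads) lies 2 mm behind it; z points along the fingers, y is the direction in which the jaws open and shut (so a half turn about z gives the same grasp; the last joint's range is limited). The gripper opens to 88 mm and grips with 3 to 60 N. Pads are 18 mm wide; open, the fingers measure 123 mm over their backs; the gripper's body (75 mm by 187 mm) begins 45 mm behind the grasp point.
Start: joints at [1.188, 0.264, 1.604, -0, 1.274, -0.037], TCP at [228.788, 635.039, 255.706] pointing down, gripper open.
Joint ranges: [-2.63, 2.63], [-0.94, 2.18], [0.31, 2.57], [-1.31, 4.45], [0, 2.66], [-2.55, 2.55]. Speed limits (rad/s): [2.57, 2.57, 3.14, 3.14, 3.14, 3.14].

### API

Orientations are given as a rotation vector (axis times angle).
In Python, from station import readout, vision, r gives the robot as it stands.
- The arm moves only by the tool servo_tool, never from a script. Its argument "deltas" is a list of rows, each an object of numbers: "x", "y", "z": the shift along the tool's x, y, z in cm; "roll": the turn about the tool's z in rad; "hand": the opening, from 0 (shut) to 1 (fully open). A call has exactly 5 rows; each row shifts and turns the pose as measured when the row begins, along the tool's axes as they then stand; what a row does not reach is not made up. A row lasts 1/12 s, in which the tool goes at most 41.7 mm and 7.16 degrees, less where a joint would pass 70% of its speed; a pose out of reach is approached as far as the arm can. A call is refused whole if a number of a shift passes 4.17 or a number of a turn 0.125, either way. A call with a gripper value outside its range is refused whole. The fingers move at their own pace and stop on an object; "squeeze" is the grip in N (left out, the last holds). Time passes only in rows, so rows that do not move let the fingers close, or fill a call up. It gives the time, the measured TCP pose, the force and the opening at its end, in the units of the state.
- readout.read_state(): the state, without advancing time (a new reading comes with each control period).
- vision.capture(name): name is "scene" or "top" or "wrist"; returns a dict with "image" (400x640x3 uint8, red, green, blue), "depth" (400x640 float32, mm along the optical axis (not along the pixel's ray), 0 where there is no reading), "vfov" (degrees; the focal length in pixels is half the picture's height over the tangent of half this angle, whatever the lens; pixels are square), "cx", "cy" (the principal point, pixels), "R" (3x3) and "t" (3): a world point X has camera coordinates R X + t; the wrist camera has in their place "mount" (4x4, takes a point from camera to tool coordinates, whose origin is the TCP and whose axes are the flange's). Camera axes: x right, y down, z forward; pixel columns grow to the right and rows downward; lengths in mm; the calibration is good to about 2 mm. A picture is of the moment at which its call begins: read the wrist's pose just before it.
- r.sign_off(): hands the job in, once; it reports no verdict.
The state is a dict: "clock": time; "joint_positions": joint angles; "joint_vel": joint speeds; "joint_torque": joint torques, N m; "position": TCP position; "eef_rot": TCP orientation; "contact_force": force on the tool from outside, world axes, zero at the start; "moment": the same for the moment, N m; "finger_gap": finger opening in mm.
Only numpy, scipy, OpenCV 4.12 (cv2) and the standard library are available. Lean on these libraries where they do the work, as an engineer would, in place of code of your own. Each camera call takes 0.05 s, during which the arm holds its last target.

## Working session

There is one attempt and no reset: what is moved stays moved. The work goes in short steps, Python scripts to look and compute and a tool call to move; the robot and the scene stay as the last step left them, time stands still between calls to the robot, and variables do not carry over. Pictures are saved under pics/ and viewed, and the job is handed in when it is done.

Besides the shell and the picture viewer there is one more tool, called as name(argument=value, ...), one argument or row to a line, values as JSON. servo_tool: Moves the arm, as the interface text tells. Its arguments: {"type":"object","properties":{"deltas":{"type":"array","items":{"type":"object","properties":{"x":{"type":"number"},"y":{"type":"number"},"z":{"type":"number"},"roll":{"type":"number"},"hand":{"type":"number"}}}},"squeeze":{"type":"number"}},"required":["deltas"]}

```bash
ls; mkdir -p pics
python3 - <<'E'
from station import readout, vision, r
import cv2,numpy as np
s=readout.read_state()
for k in s: print(k,np.round(s[k],3))
for n in ["scene","top","wrist"]:
    c=vision.capture(n); np.savez(f'{n}0.npz',**c)
    cv2.imwrite(f'pics/{n}0.png',c["image"][:,:,::-1])
    print(n,{k:np.round(v,3).tolist() for k,v in c.items() if k not in("image","depth")})
E
```

```text
pics
clock 0.0
joint_positions [ 1.188  0.265  1.605 -0.     1.274 -0.037]
joint_vel [ 0.001  0.001 -0.001 -0.    -0.     0.001]
joint_torque [ 2.0000e-03 -5.0210e+01 -3.5689e+01  7.3000e-02  2.9000e-02 -0.0000e+00]
position [228.536 634.444 254.425]
eef_rot [-5.400e-01 -3.094e+00  3.000e-03]
contact_force [ 1.532 -1.184 -0.134]
moment [ 0.008 -0.004 -0.001]
finger_gap 88.292
scene {'vfov': 45.098, 'cx': 322.163, 'cy': 200.958, 'R': [[0.714, -0.701, 0.005], [-0.592, -0.607, -0.53], [0.374, 0.375, -0.848]], 't': [-404.262, 319.967, 1128.291]}
top {'vfov': 46.383, 'cx': 319.744, 'cy': 206.603, 'R': [[-0.056, -0.998, 0.001], [-0.975, 0.054, -0.215], [0.214, -0.013, -0.977]], 't': [-0.316, 528.176, 951.085]}
wrist {'vfov': 65.478, 'cx': 319.372, 'cy': 195.276, 'mount': [[0.001, -0.958, -0.285, 74.495], [1.0, 0.001, 0.001, -0.552], [-0.0, -0.285, 0.958, -129.602], [0.0, 0.0, 0.0, 1.0]]}
```

View pics/scene0.png

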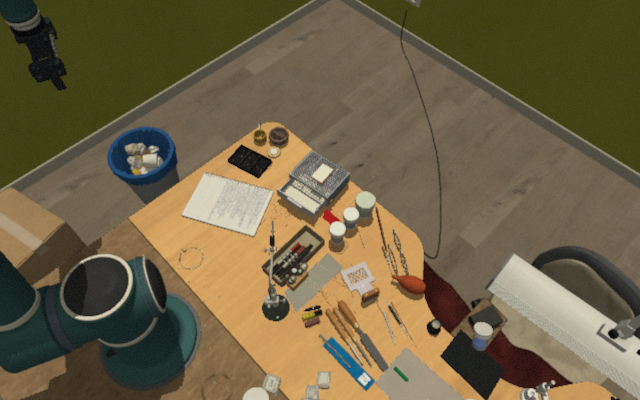

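View pics/top0.png

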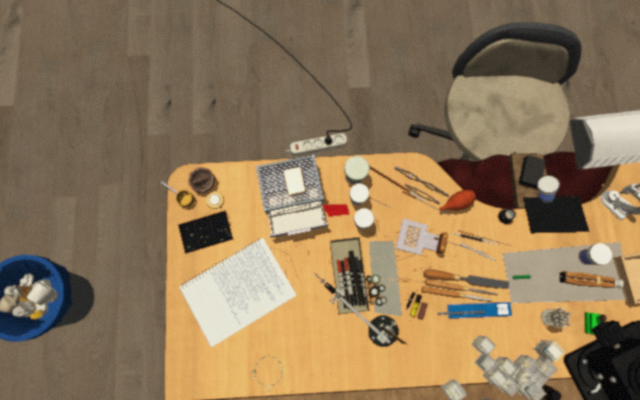

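View pics/wrist0.png

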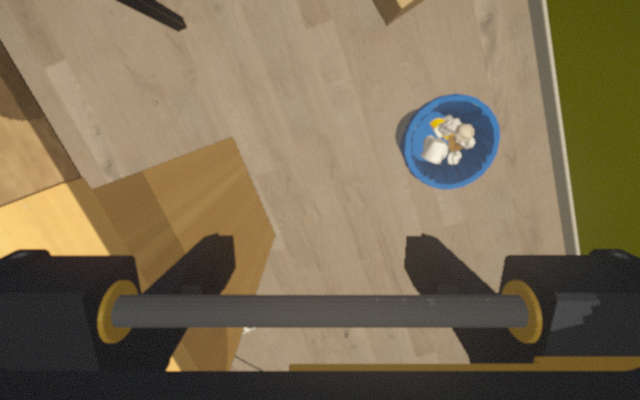

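```bash
cat > h.py <<'E'
import numpy as np, cv2
from scipy.spatial.transform import Rotation as Ro
def f(c): return 200/np.tan(np.radians(float(c['vfov']))/2)
def cam(c,state=None):
    "returns R,t cam<-world"
    if 'R' in c: return np.array(c['R']),np.array(c['t'])
    M=np.array(c['mount']); Rt=Ro.from_rotvec(state['eef_rot']).as_matrix()
    Rwc=Rt@M[:3,:3]; o=Rt@M[:3,3]+np.array(state['position'])
    return Rwc.T,-Rwc.T@o
def ray(c,uv,z,state=None):
    R,t=cam(c,state); uv=np.atleast_2d(uv).astype(float)
    d=np.c_[(uv[:,0]-float(c['cx']))/f(c),(uv[:,1]-float(c['cy']))/f(c),np.ones(len(uv))]@R
    o=-R.T@t; return o+d*((z-o[2])/d[:,2])[:,None]
def proj(c,X,state=None):
    R,t=cam(c,state); p=np.atleast_2d(X)@R.T+t
    return np.c_[p[:,0]/p[:,2]*f(c)+float(c['cx']),p[:,1]/p[:,2]*f(c)+float(c['cy'])]
def cloud(c,state=None):
    R,t=cam(c,state); d=np.array(c['depth'],float); v,u=np.mgrid[:400,:640]
    P=np.stack([(u-float(c['cx']))/f(c)*d,(v-float(c['cy']))/f(c)*d,d],-1)
    X=(P-t)@R; X[d==0]=np.nan; return X
E
python3 - <<'E'
from h import *
for n,(a,b,w,h) in {'top':(225,140,260,195),'scene':(220,110,230,230)}.items():
    c=np.load(f'{n}0.npz'); im=c['image'][b:b+h,a:a+w,::-1]
    k=min(800/w,600/h); cv2.imwrite(f'pics/{n}0c.png',cv2.resize(im,None,fx=k,fy=k,interpolation=cv2.INTER_CUBIC)); print(n,k)
    X=cloud(c)
    for uv in ([(294,180),(299,218),(412,236),(442,242),(357,168),(359,193),(364,218),(460,200),(270,170),(385,330)] if n=='top' else [(323,173),(300,200),(358,280),(370,296)]):
        print(n,uv,np.round(X[uv[1],uv[0]]))
E
```

```text
top 3.076923076923077
top (294, 180) [586.  23.  70.]
top (299, 218) [513.  18.  14.]
top (412, 236) [ 460. -234.    1.]
top (442, 242) [ 438. -290.   39.]
top (357, 168) [ 608. -116.   63.]
top (359, 193) [ 552. -116.   60.]
top (364, 218) [ 497. -123.   60.]
top (460, 200) [ 528. -339.   42.]
top (270, 170) [617.  75.  54.]
top (385, 330) [ 267. -137.  146.]
scene 2.608695652173913
scene (323, 173) [587.  18.  68.]
scene (300, 200) [506.  25.  14.]
scene (358, 280) [ 454. -243.    0.]
scene (370, 296) [ 435. -298.   29.]
```

View pics/top0c.png

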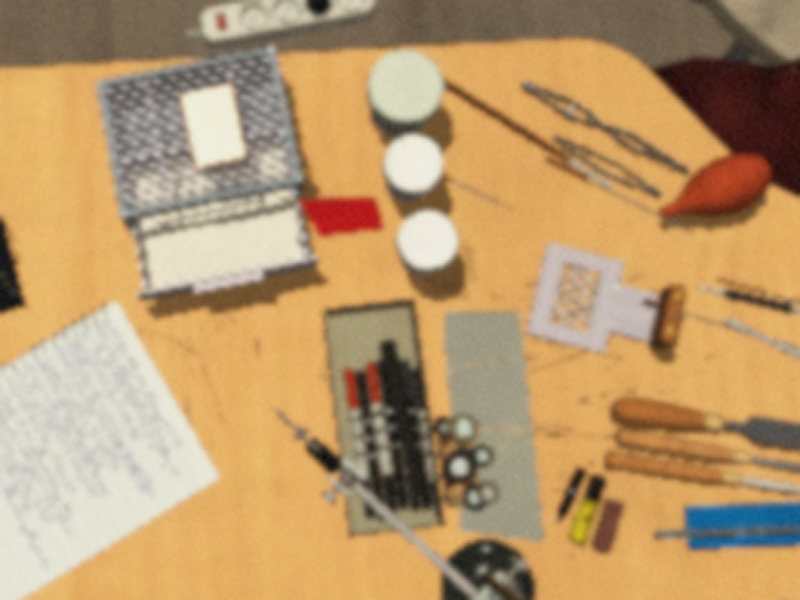

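View pics/scene0c.png

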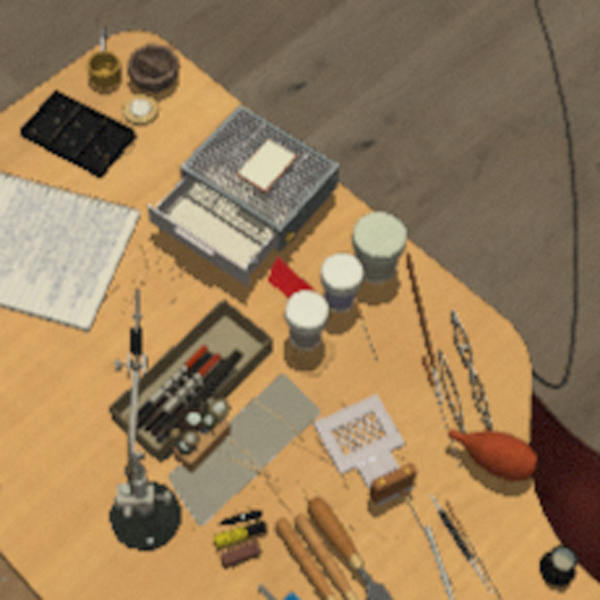

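Run:
```python
from h import *
def ang(a,b): return np.degrees(np.arctan2(b[1]-a[1],b[0]-a[0]))
ct=np.load('top0.npz'); cs=np.load('scene0.npz')
def T(p): return np.array(p,float)/3.0769+[225,140]
def S(p): return np.array(p,float)/2.6087+[220,110]
st=ray(ct,T([(100,82),(272,50),(303,185),(122,212)]),52); print('stand top',st.round(0)[:,:2].tolist(),st.mean(0).round(),ang(st[3],st[0]),ang(st[2],st[1]),ang(st[1],st[0])-90,ang(st[2],st[3])-90)
df=ray(ct,T([(142,295),(315,262)]),43.5); print('front top',df.round().tolist(),ang(df[1],df[0])-90)
lip=ray(ct,T([(193,288),(264,272)]),41.5); print('lip',lip.round().tolist())
df=ray(cs,S([(150,208),(240,270)]),43.5); print('scene front',df.round().tolist(),ang(df[1],df[0])-90)
st=ray(cs,S([(245,107),(340,175),(283,230),(183,168)]),52); print('scene stand',st.round(0)[:,:2].tolist(),st.mean(0).round())
for c,n,p,z in ((ct,'top',(294,180),67),(cs,'scene',(323,173),67),):
    im=cv2.cvtColor(c['image'],cv2.COLOR_RGB2LAB).astype(int)
    hsv=cv2.cvtColor(c['image'],cv2.COLOR_RGB2HSV)
    X=cloud(c)
    m=((X[...,2]>60)&(X[...,2]<75)&(c['image'].min(2)>170)).astype(np.uint8)
    k,l,stt,cen=cv2.connectedComponentsWithStats(m)
    i=l[p[1],p[0]]; cnt=cv2.findContours((l==i).astype(np.uint8),0,2)[0][0][:,0]
    W=ray(c,cnt,z)[:,:2].astype(np.float32); rr=cv2.minAreaRect(W); b=cv2.boxPoints(rr); print(n,'plaque',rr, ray(c,cen[i],z).round(1))
jar=[]
```

```text
stand top [[627.0, 103.0], [644.0, -22.0], [542.0, -39.0], [530.0, 90.0]] [586.  33.  52.] 7.6028939986785495 9.31155581749993 7.860187765309732 5.517559500743374
front top [[472.0, 79.0, 44.0], [488.0, -44.0, 44.0]] 7.758060048594658
lip [[475.0, 43.0, 42.0], [483.0, -8.0, 42.0]]
scene front [[473.0, 77.0, 44.0], [488.0, -41.0, 44.0]] 7.237325409093955
scene stand [[630.0, 98.0], [639.0, -35.0], [549.0, -42.0], [528.0, 86.0]] [586.  27.  52.]
top plaque ((586.62255859375, 23.449892044067383), (53.30768585205078, 34.92522048950195), 8.588631629943848) [[586.5  23.4  67. ]]
scene plaque ((586.472900390625, 22.29639434814453), (50.03163528442383, 32.6147575378418), 9.590865135192871) [[586.3  22.1  67. ]]
```

servo_tool(
  deltas=[
    {"roll": 0.12,"hand": 0.8},
    {"roll": 0.12,"hand": 0.8},
    {"roll": 0.12,"hand": 0.8},
    {"roll": 0.12,"hand": 0.8},
    {"roll": 0.12,"hand": 0.8},
  ],
)

```text
invalid input at $.deltas[0]: expected keys x, y, z, roll, hand
```

servo_tool(
  deltas=[
    {"x": 0,"y": 0,"z": 0,"roll": 0.12,"hand": 0.8},
    {"x": 0,"y": 0,"z": 0,"roll": 0.12,"hand": 0.8},
    {"x": 0,"y": 0,"z": 0,"roll": 0.12,"hand": 0.8},
    {"x": 0,"y": 0,"z": 0,"roll": 0.12,"hand": 0.8},
    {"x": 0,"y": 0,"z": 0,"roll": 0.12,"hand": 0.8},
  ],
)

```text
clock: 0.57
position: [228.0, 633.2, 251.7]
eef_rot: [1.461, 2.78, -0.01]
contact_force: [0.6, 0.1, -1.1]
finger_gap: 70.5
```

```bash
cat > plan.py <<'E'
from h import *
from station import readout
import sys
def yaw(s): 
    X=Ro.from_rotvec(s['eef_rot']).as_matrix(); return np.degrees(np.arctan2(X[1,0],X[0,0])),X
def plan(tx,ty,tz,tyaw,n,s=None):
    s=s or readout.read_state(); y,X=yaw(s); p=np.array(s['position'])
    dy=(tyaw-y+180)%360-180
    d=(np.array([tx,ty,tz])-p)/n
    print('at',p.round(1),'yaw',round(y,2),'tilt',np.round(np.degrees(np.arccos(-X[2,2])),2),'F',np.round(s['contact_force'],1),'gap',round(float(s['finger_gap']),1),'t',s['clock'])
    for i in range(n):
        R=X@Ro.from_euler('z',-dy*i/n,degrees=True).as_matrix()
        print(i,(R.T@d/10).round(3), 'roll',round(-np.radians(dy)/n,4))
if __name__=='__main__':
    a=[float(v) for v in sys.argv[1:]]; plan(*a[:4],int(a[4]))
E
python3 plan.py 430 11 250 7.7 20
```

```text
at [228.  633.2 251.7] yaw 124.56 tilt 0.38 F [ 0.6  0.1 -1.1] gap 70.5 t 0.5667
0 [-3.135 -0.933  0.025] roll 0.102
1 [-3.213 -0.609  0.025] roll 0.102
2 [-3.259 -0.278  0.025] roll 0.102
3 [-3.27   0.055  0.025] roll 0.102
4 [-3.248  0.387  0.025] roll 0.102
5 [-3.191  0.716  0.025] roll 0.102
6 [-3.102  1.037  0.025] roll 0.102
7 [-2.98   1.347  0.025] roll 0.102
8 [-2.827  1.644  0.025] roll 0.102
9 [-2.645  1.923  0.025] roll 0.102
10 [-2.436  2.182  0.025] roll 0.102
11 [-2.201  2.419  0.025] roll 0.102
12 [-1.943  2.631  0.025] roll 0.102
13 [-1.665  2.815  0.025] roll 0.102
14 [-1.37   2.97   0.025] roll 0.102
15 [-1.061  3.094  0.025] roll 0.102
16 [-0.74   3.186  0.025] roll 0.102
17 [-0.412  3.244  0.025] roll 0.102
18 [-0.08   3.27   0.025] roll 0.102
19 [0.253 3.261 0.025] roll 0.102
```

servo_tool(
  deltas=[
    {"x": -3.1,"y": -0.9,"z": 0,"roll": 0.1,"hand": 0.8},
    {"x": -3.2,"y": -0.6,"z": 0,"roll": 0.1,"hand": 0.8},
    {"x": -3.2,"y": -0.3,"z": 0,"roll": 0.1,"hand": 0.8},
    {"x": -3.2,"y": 0.1,"z": 0,"roll": 0.1,"hand": 0.8},
    {"x": -3.2,"y": 0.4,"z": 0,"roll": 0.1,"hand": 0.8},
  ],
)

```text
clock: 0.98
position: [275.9, 479.0, 248.2]
eef_rot: [2.126, 2.311, -0.015]
contact_force: [0.6, -0.5, 0.2]
finger_gap: 70.3
```

servo_tool(
  deltas=[
    {"x": -3.2,"y": 0.7,"z": 0,"roll": 0.1,"hand": 0.8},
    {"x": -3.1,"y": 1.0,"z": 0,"roll": 0.1,"hand": 0.8},
    {"x": -3.0,"y": 1.3,"z": 0,"roll": 0.1,"hand": 0.8},
    {"x": -2.8,"y": 1.6,"z": 0,"roll": 0.1,"hand": 0.8},
    {"x": -2.6,"y": 1.9,"z": 0,"roll": 0.1,"hand": 0.8},
  ],
)

```text
clock: 1.4
position: [322.3, 314.8, 247.3]
eef_rot: [2.648, 1.68, -0.017]
contact_force: [-0.3, -0.2, 0.2]
finger_gap: 70.8
```

```bash
python3 plan.py 430 11 250 7.7 10
```

```text
at [322.3 314.8 247.3] yaw 64.79 tilt 0.71 F [-0.3 -0.2  0.2] gap 70.8 t 1.4
0 [-2.291e+00  2.268e+00 -2.000e-03] roll 0.0996
1 [-2.054e+00  2.485e+00 -2.000e-03] roll 0.0996
2 [-1.796e+00  2.677e+00 -2.000e-03] roll 0.0996
3 [-1.521e+00  2.842e+00 -2.000e-03] roll 0.0996
4 [-1.231e+00  2.979e+00 -2.000e-03] roll 0.0996
5 [-9.280e-01  3.087e+00 -2.000e-03] roll 0.0996
6 [-6.170e-01  3.164e+00 -2.000e-03] roll 0.0996
7 [-2.99e-01  3.21e+00 -2.00e-03] roll 0.0996
8 [ 2.200e-02  3.224e+00 -2.000e-03] roll 0.0996
9 [ 3.430e-01  3.205e+00 -2.000e-03] roll 0.0996
```

servo_tool(
  deltas=[
    {"x": -2.3,"y": 2.3,"z": 0,"roll": 0.1,"hand": 0.8},
    {"x": -2.1,"y": 2.5,"z": 0,"roll": 0.1,"hand": 0.8},
    {"x": -1.8,"y": 2.7,"z": 0,"roll": 0.1,"hand": 0.8},
    {"x": -1.5,"y": 2.8,"z": 0,"roll": 0.1,"hand": 0.8},
    {"x": -1.2,"y": 3.0,"z": 0,"roll": 0.1,"hand": 0.8},
  ],
)

```text
clock: 1.82
position: [374.4, 153.8, 247.8]
eef_rot: [2.99, 0.937, -0.014]
contact_force: [1.0, 0.3, -0.8]
finger_gap: 70.6
```

servo_tool(
  deltas=[
    {"x": -0.9,"y": 3.0,"z": 0,"roll": 0.1,"hand": 0.8},
    {"x": -0.6,"y": 3.1,"z": 0,"roll": 0.1,"hand": 0.8},
    {"x": -0.3,"y": 3.2,"z": 0,"roll": 0.1,"hand": 0.8},
    {"x": 0,"y": 2.8,"z": 0,"roll": 0.1,"hand": 0.8},
    {"x": 0,"y": 2.0,"z": 0,"roll": 0.08,"hand": 0.8},
  ],
)

```text
clock: 2.23
position: [415.3, 7.8, 248.9]
eef_rot: [3.127, 0.156, -0.008]
contact_force: [-0.1, 0.0, -0.4]
finger_gap: 70.6
```

```bash
python3 plan.py 430 11 250 7.7 1
python3 - <<'E'
from station import readout, vision
import cv2,numpy as np,pickle
s=readout.read_state()
c=vision.capture("wrist"); np.savez('wrist1.npz',**c); pickle.dump(s,open('wrist1.pkl','wb'))
cv2.imwrite('pics/wrist1.png',c["image"][:,:,::-1])
E
```

```text
at [415.3   7.8 248.9] yaw 5.73 tilt 0.69 F [-0.1  0.  -0.4] gap 70.6 t 2.2333
0 [ 1.491 -0.172 -0.121] roll -0.0344
```

View pics/wrist1.png

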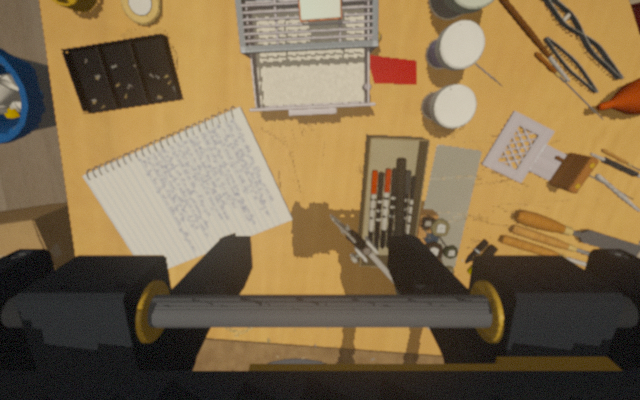

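Run:
```python
from h import *
import pickle
s=pickle.load(open('wrist1.pkl','rb')); c=np.load('wrist1.npz'); X=cloud(c,s)
def ang(a,b): return np.degrees(np.arctan2(b[1]-a[1],b[0]-a[0]))
for uv in [(340,222),(350,235),(365,250),(380,265)]: print(uv,X[uv[1],uv[0]].round())
df=ray(c,[(252,106),(373,103)],43.5,s); print(df.round(1),ang(df[1],df[0])-90)
lp=ray(c,[(290,113),(337,112)],41.5,s); print(lp.round(1))
t=np.load('top0.npz');X=cloud(t)
m=(X[...,2]>90)&(X[...,2]<185)&(X[...,1]>-250)&(X[...,1]<60)&(X[...,0]>150)
print(np.c_[X[m]].round()[::6])
```

```text
(340, 222) [375. -19.  89.]
(350, 235) [362. -30.  89.]
(365, 250) [337. -53.  69.]
(380, 265) [317. -74.  63.]
[[476.3  81.6  43.5]
 [491.8 -42.4  43.5]] 7.129030263233346
[[473.2  42.2  41.5]
 [479.1  -6.6  41.5]]
[[ 385.   -8.   91.]
 [ 379.  -16.   93.]
 [ 372.  -22.   94.]
 [ 278. -137.   92.]
 [ 274. -132.   94.]
 [ 275. -129.  152.]
 [ 273. -130.  161.]
 [ 272. -132.  169.]
 [ 268. -134.  138.]
 [ 266. -150.  103.]
 [ 266. -137.  132.]
 [ 264. -153.   99.]
 [ 265. -139.  153.]
 [ 263. -153.  132.]
 [ 264. -142.  172.]
 [ 259. -146.  100.]
 [ 262. -147.  171.]
 [ 259. -146.  139.]
 [ 255. -144.   99.]
 [ 257. -148.  149.]
 [ 254. -146.  115.]
 [ 256. -151.  156.]
 [ 251. -151.  100.]
 [ 255. -156.  171.]
 [ 253. -157.  174.]
 [ 251. -161.  171.]
 [ 249. -162.  174.]
 [ 247. -166.  170.]
 [ 245. -167.  174.]
 [ 243. -169.  170.]]
```

```bash
python3 plan.py 455 15 120 7.4 5
```

```text
at [415.7   5.4 249. ] yaw 5.47 tilt 0.83 F [ 0.8 -1.4 -0. ] gap 70.3 t 2.2833
0 [ 0.815 -0.15   2.573] roll -0.0067
1 [ 0.816 -0.144  2.573] roll -0.0067
2 [ 0.817 -0.139  2.573] roll -0.0067
3 [ 0.818 -0.133  2.573] roll -0.0067
4 [ 0.819 -0.128  2.573] roll -0.0067
```

servo_tool(
  deltas=[
    {"x": 1.3,"y": -0.2,"z": 1.5,"roll": -0.01,"hand": 0.8},
    {"x": 1.3,"y": -0.2,"z": 2.5,"roll": -0.01,"hand": 0.8},
    {"x": 1.0,"y": -0.1,"z": 2.8,"roll": -0.01,"hand": 0.8},
    {"x": 0.5,"y": -0.1,"z": 2.8,"roll": -0.01,"hand": 0.8},
    {"x": 0,"y": 0,"z": 2.5,"roll": 0,"hand": 0.8},
  ],
)

```text
clock: 2.7
position: [463.7, 11.5, 131.7]
eef_rot: [3.12, 0.205, 0.021]
contact_force: [-0.2, -0.4, -0.1]
finger_gap: 70.5
```

```bash
python3 plan.py 456 15 41 7.4 5
```

```text
at [463.7  11.5 131.7] yaw 7.54 tilt 1.14 F [-0.2 -0.4 -0.1] gap 70.5 t 2.7
0 [-0.166 -0.119  1.81 ] roll 0.0005
1 [-0.166 -0.119  1.81 ] roll 0.0005
2 [-0.166 -0.119  1.81 ] roll 0.0005
3 [-0.166 -0.119  1.81 ] roll 0.0005
4 [-0.166 -0.119  1.81 ] roll 0.0005
```

servo_tool(
  deltas=[
    {"x": -0.25,"y": -0.15,"z": 2.0,"roll": 0,"hand": 0.8},
    {"x": -0.25,"y": -0.15,"z": 2.0,"roll": 0,"hand": 0.8},
    {"x": -0.2,"y": -0.1,"z": 2.0,"roll": 0,"hand": 0.8},
    {"x": -0.1,"y": -0.1,"z": 1.6,"roll": 0,"hand": 0.8},
    {"x": -0.1,"y": 0,"z": 1.0,"roll": 0,"hand": 0.8},
  ],
)

```text
clock: 3.12
position: [451.1, 16.0, 37.1]
eef_rot: [3.121, 0.212, 0.009]
contact_force: [-0.5, 0.0, 0.9]
finger_gap: 70.3
```

```bash
python3 plan.py 456 15 41 7.4 1
python3 - <<'E'
from station import readout, vision
import cv2,numpy as np,pickle
s=readout.read_state()
c=vision.capture("wrist"); np.savez('wrist2.npz',**c); pickle.dump(s,open('wrist2.pkl','wb'))
cv2.imwrite('pics/wrist2.png',c["image"][:,:,::-1])
c=vision.capture("top"); cv2.imwrite('pics/top2.png',cv2.resize(c["image"][140:300,240:400,::-1],None,fx=3.5,fy=3.5))
E
```

```text
at [451.1  16.   37.1] yaw 7.79 tilt 0.83 F [-0.5  0.   0.9] gap 70.3 t 3.1167
0 [ 0.472  0.171 -0.381] roll 0.0068
```

View pics/wrist2.png

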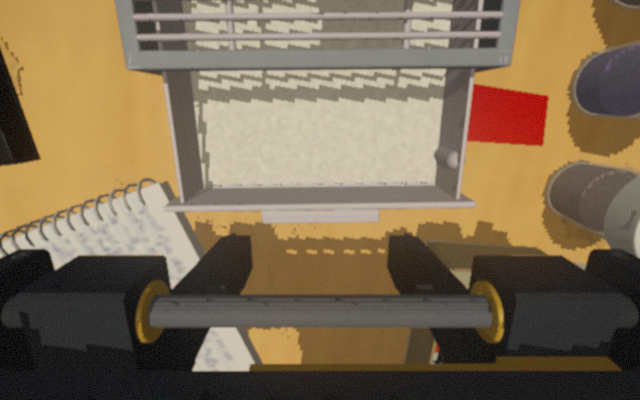

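View pics/top2.png

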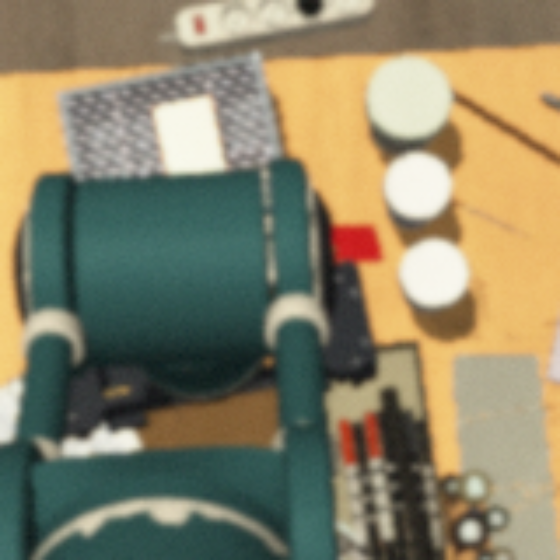

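servo_tool(
  deltas=[
    {"x": 0.6,"y": 0,"z": -0.2,"roll": 0,"hand": 0.8},
    {"x": 0.6,"y": 0,"z": -0.2,"roll": 0,"hand": 0.8},
    {"x": 0.6,"y": 0,"z": 0,"roll": 0,"hand": 0.8},
    {"x": 0.6,"y": 0,"z": 0,"roll": 0,"hand": 0.8},
    {"x": 0.6,"y": 0,"z": 0,"roll": 0,"hand": 0.8},
  ],
)

```text
clock: 3.63
position: [484.1, 20.5, 45.1]
eef_rot: [3.12, 0.214, 0.011]
contact_force: [-1.8, 0.1, -1.7]
finger_gap: 70.4
```

servo_tool(
  deltas=[
    {"x": 0.7,"y": 0,"z": 0,"roll": 0,"hand": 0.8},
    {"x": 0.7,"y": 0,"z": 0,"roll": 0,"hand": 0.8},
    {"x": 0.7,"y": 0,"z": 0,"roll": 0,"hand": 0.8},
    {"x": 0.7,"y": 0,"z": 0,"roll": 0,"hand": 0.8},
    {"x": 0.7,"y": 0,"z": 0,"roll": 0,"hand": 0.8},
  ],
)

```text
clock: 4.05
position: [521.6, 25.9, 45.7]
eef_rot: [3.121, 0.215, 0.007]
contact_force: [-0.6, -0.1, -0.4]
finger_gap: 70.8
```

```bash
python3 plan.py 456 15 41 7.4 1
python3 - <<'E'
from station import readout, vision
import cv2,numpy as np,pickle
s=readout.read_state()
c=vision.capture("wrist"); np.savez('wrist3.npz',**c); pickle.dump(s,open('wrist3.pkl','wb'))
cv2.imwrite('pics/wrist3.png',c["image"][:,:,::-1])
E
```

```text
at [521.6  25.9  45.7] yaw 7.89 tilt 0.82 F [-0.6 -0.1 -0.4] gap 70.8 t 4.05
0 [-6.649  0.175  0.446] roll 0.0085
```

View pics/wrist3.png

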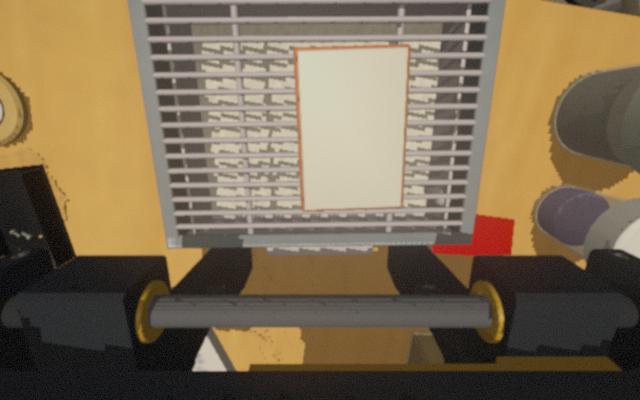

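servo_tool(
  deltas=[
    {"x": 0.3,"y": 0,"z": 0,"roll": 0,"hand": 0.8},
    {"x": 0.3,"y": 0,"z": 0,"roll": 0,"hand": 0.8},
    {"x": 0.3,"y": 0,"z": 0,"roll": 0,"hand": 0.8},
    {"x": 0.3,"y": 0,"z": 0,"roll": 0,"hand": 0.8},
    {"x": 0.3,"y": 0,"z": 0,"roll": 0,"hand": 0.8},
  ],
)

```text
clock: 4.52
position: [522.4, 26.3, 43.5]
eef_rot: [3.117, 0.225, -0.057]
contact_force: [-11.7, -1.6, 10.4]
finger_gap: 70.6
```

```bash
python3 plan.py 456 15 41 7.4 1
python3 - <<'E'
from station import readout, vision
import cv2,numpy as np,pickle
s=readout.read_state()
c=vision.capture("wrist"); np.savez('wrist4.npz',**c); pickle.dump(s,open('wrist4.pkl','wb'))
cv2.imwrite('pics/wrist4.png',c["image"][:,:,::-1])
E
```

```text
at [522.4  26.3  43.5] yaw 8.26 tilt 2.28 F [-11.7  -1.6  10.4] gap 70.6 t 4.5167
0 [-6.715  0.155  0.505] roll 0.015
```

View pics/wrist4.png

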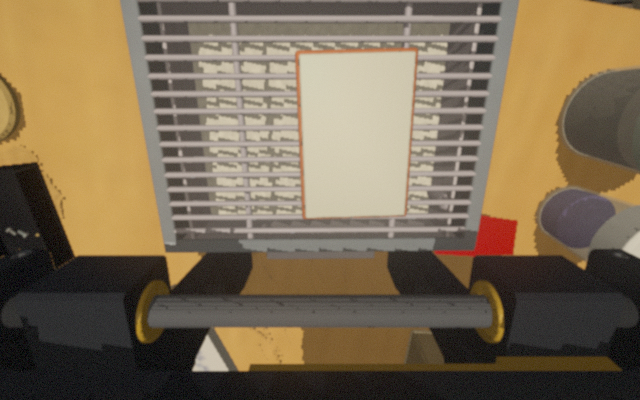

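servo_tool(
  deltas=[
    {"x": -0.8,"y": 0,"z": 0,"roll": 0,"hand": 0.8},
    {"x": -0.8,"y": 0,"z": 0,"roll": 0,"hand": 0.8},
    {"x": -0.8,"y": 0,"z": 0,"roll": 0,"hand": 0.8},
    {"x": -0.4,"y": 0,"z": 0,"roll": 0,"hand": 0.8},
    {"x": 0,"y": 0,"z": 0,"roll": 0,"hand": 0.8},
  ],
)

```text
clock: 4.98
position: [497.1, 22.0, 45.9]
eef_rot: [3.117, 0.223, -0.045]
contact_force: [-0.1, -0.1, 0.9]
finger_gap: 70.2
```

```bash
python3 plan.py 490 20 180 7.4 6
python3 - <<'E'
from station import readout, vision
import cv2,numpy as np,pickle
s=readout.read_state()
c=vision.capture("wrist"); np.savez('wrist5.npz',**c); pickle.dump(s,open('wrist5.pkl','wb'))
cv2.imwrite('pics/wrist5.png',c["image"][:,:,::-1])
E
```

```text
at [497.1  22.   45.9] yaw 8.18 tilt 1.89 F [-0.1 -0.1  0.9] gap 70.2 t 4.9833
0 [-0.188  0.048 -2.229] roll 0.0023
1 [-0.188  0.048 -2.229] roll 0.0023
2 [-0.188  0.048 -2.229] roll 0.0023
3 [-0.188  0.049 -2.229] roll 0.0023
4 [-0.188  0.049 -2.229] roll 0.0023
5 [-0.188  0.05  -2.229] roll 0.0023
```

View pics/wrist5.png

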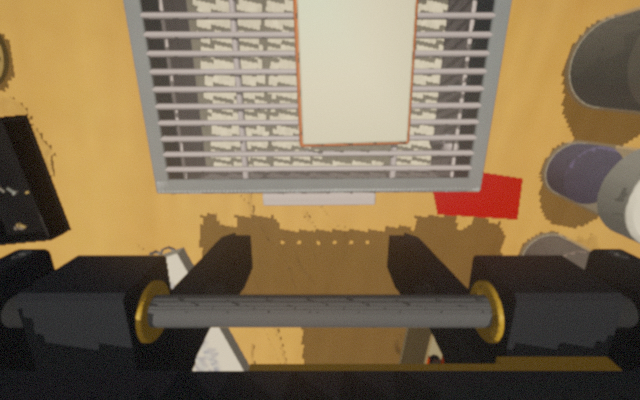

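```bash
cat >> plan.py <<'E'
    s=readout.read_state(); print('toolz(mrad)',(1000*yaw(s)[1][:2,2]).round(1),'q',np.round(s['joint_positions'],3))
E
python3 plan.py 490 20 180 7.4 1
python3 -c "
from h import *
for v in ([-.54,-3.094,.003],[1.461,2.78,-.01],[2.126,2.311,-.015],[2.648,1.68,-.017],[2.99,.937,-.014],[3.127,.156,-.008],[3.12,.205,.021],[3.121,.212,.009],[3.12,.214,.011],[3.121,.215,.007],[3.117,.225,-.057],[3.117,.223,-.045]): print((1000*Ro.from_rotvec(v).as_matrix()[:2,2]).round(1))"
```

```text
at [497.5  22.1  46. ] yaw 8.19 tilt 1.87 F [ 0.5 -0.4 -0.6] gap 70.8 t 5.0333
0 [ -1.163   0.286 -13.364] roll 0.0137
toolz(mrad) [-27.2 -18.1] q [ 0.006  0.181  2.138 -0.024  0.85   1.45 ]
[-1.1 -1.7]
[-2.  -6.1]
[-5.4 -8. ]
[ -6.2 -10.5]
[ -6.1 -10.5]
[ -4.6 -10.9]
[ 14.4 -13.9]
[  6.6 -13. ]
[  8.  -13.7]
[  5.4 -12.8]
[-35.2 -18.5]
[-27.6 -18.3]
```

servo_tool(
  deltas=[
    {"x": -0.3,"y": 0,"z": -1.5,"roll": 0,"hand": 0.8},
    {"x": 0,"y": 0,"z": -3,"roll": 0,"hand": 0.8},
    {"x": 0,"y": 0,"z": -3,"roll": 0,"hand": 0.8},
    {"x": 0,"y": 0,"z": -3,"roll": 0,"hand": 0.8},
    {"x": 0,"y": 0,"z": -2.5,"roll": 0,"hand": 0.8},
  ],
)

```text
clock: 5.45
position: [493.8, 24.0, 174.1]
eef_rot: [3.118, 0.222, -0.063]
contact_force: [0.1, 0.3, -0.6]
finger_gap: 70.2
```

```bash
python3 plan.py 490 20 180 7.4 1
```

```text
at [493.8  24.  174.1] yaw 8.14 tilt 2.46 F [ 0.1  0.3 -0.6] gap 70.2 t 5.45
0 [-0.452  0.347 -0.568] roll 0.013
toolz(mrad) [-39.  -17.7] q [ 0.009  0.014  2.045 -0.019  1.122  1.447]
```

servo_tool(
  deltas=[
    {"x": 0,"y": 0,"z": 0,"roll": 0,"hand": 0.5},
    {"x": 0,"y": 0,"z": 0,"roll": 0,"hand": 0.5},
    {"x": 0,"y": 0,"z": 0,"roll": 0,"hand": 0.5},
    {"x": 0,"y": 0,"z": 0,"roll": 0,"hand": 0.5},
    {"x": 0,"y": 0,"z": 0,"roll": 0,"hand": 0.5},
  ],
)

```text
clock: 5.87
position: [498.9, 24.2, 179.7]
eef_rot: [3.118, 0.222, -0.041]
contact_force: [-0.5, 0.4, -1.1]
finger_gap: 44.0
```

```bash
python3 plan.py 490 20 180 7.4 1
```

```text
at [498.9  24.2 179.7] yaw 8.14 tilt 1.75 F [-0.5  0.4 -1.1] gap 44.0 t 5.8667
0 [-0.94   0.288  0.001] roll 0.0129
toolz(mrad) [-25.1 -17.4] q [ 0.01   0.009  2.038 -0.019  1.12   1.447]
```

```bash
python3 plan.py 412 -250 205 -22 10
```

```text
at [498.9  24.2 179.7] yaw 8.14 tilt 1.75 F [-0.5  0.4 -1.1] gap 44.0 t 5.8667
0 [-1.255  2.594 -0.183] roll 0.0526
1 [-1.117  2.656 -0.183] roll 0.0526
2 [-0.975  2.711 -0.183] roll 0.0526
3 [-0.832  2.759 -0.183] roll 0.0526
4 [-0.685  2.799 -0.183] roll 0.0526
5 [-0.537  2.831 -0.183] roll 0.0526
6 [-0.388  2.855 -0.183] roll 0.0526
7 [-0.237  2.872 -0.183] roll 0.0526
8 [-0.086  2.88  -0.183] roll 0.0526
9 [ 0.066  2.881 -0.183] roll 0.0526
toolz(mrad) [-25.1 -17.4] q [ 0.01   0.009  2.038 -0.019  1.12   1.447]
```

servo_tool(
  deltas=[
    {"x": -1.2,"y": 2.0,"z": -0.4,"roll": 0.05,"hand": 0.35},
    {"x": -1.1,"y": 2.7,"z": -0.4,"roll": 0.05,"hand": 0.35},
    {"x": -1.0,"y": 2.7,"z": -0.4,"roll": 0.05,"hand": 0.35},
    {"x": -0.8,"y": 2.8,"z": -0.4,"roll": 0.05,"hand": 0.35},
    {"x": -0.7,"y": 2.8,"z": -0.3,"roll": 0.05,"hand": 0.35},
  ],
)

```text
clock: 6.28
position: [450.9, -106.7, 193.5]
eef_rot: [3.121, -0.169, -0.062]
contact_force: [1.1, 0.1, 0.2]
finger_gap: 30.6
```

servo_tool(
  deltas=[
    {"x": -0.5,"y": 2.8,"z": -0.2,"roll": 0.05,"hand": 0.35},
    {"x": -0.4,"y": 2.8,"z": -0.2,"roll": 0.05,"hand": 0.35},
    {"x": -0.2,"y": 2.8,"z": 0,"roll": 0.05,"hand": 0.35},
    {"x": 0,"y": 2.3,"z": 0,"roll": 0.05,"hand": 0.35},
    {"x": 0,"y": 1.2,"z": 0,"roll": 0.05,"hand": 0.35},
  ],
)

```text
clock: 6.7
position: [409.8, -227.2, 193.7]
eef_rot: [3.068, -0.579, -0.077]
contact_force: [0.2, -0.5, 0.1]
finger_gap: 30.7
```

servo_tool(
  deltas=[
    {"x": 0,"y": 0.3,"z": 0,"roll": 0.02,"hand": 0.35},
    {"x": 0,"y": 0,"z": 0,"roll": 0,"hand": 0.35},
    {"x": 0,"y": 0,"z": 0,"roll": 0,"hand": 0.35},
    {"x": 0,"y": 0,"z": 0,"roll": 0,"hand": 0.35},
    {"x": 0,"y": 0,"z": 0,"roll": 0,"hand": 0.35},
  ],
)

```text
clock: 7.12
position: [405.5, -229.4, 188.4]
eef_rot: [3.064, -0.615, -0.091]
contact_force: [-0.4, -0.2, 0.3]
finger_gap: 30.7
```

```bash
python3 plan.py 412 -250 205 -22 1
cat > snap.py <<'E'
from station import readout, vision
import cv2,numpy as np,pickle,sys
k=sys.argv[1]
s=readout.read_state(); pickle.dump(s,open(f's{k}.pkl','wb'))
for n in sys.argv[2:]:
    c=vision.capture(n); np.savez(f'{n}{k}.npz',**c)
    cv2.imwrite(f'pics/{n}{k}.png',c["image"][:,:,::-1])
E
python3 snap.py 6 wrist top
```

```text
at [ 405.5 -229.4  188.4] yaw -22.74 tilt 3.45 F [-0.4 -0.2  0.3] gap 30.7 t 7.1167
0 [ 1.304  1.691 -1.685] roll -0.0129
toolz(mrad) [-60.   -3.2] q [-0.545 -0.049  2.079 -0.037  1.162  1.438]
```

View pics/wrist6.png

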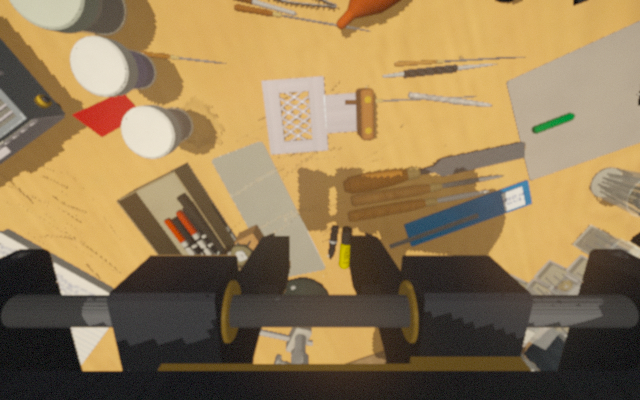

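View pics/top6.png

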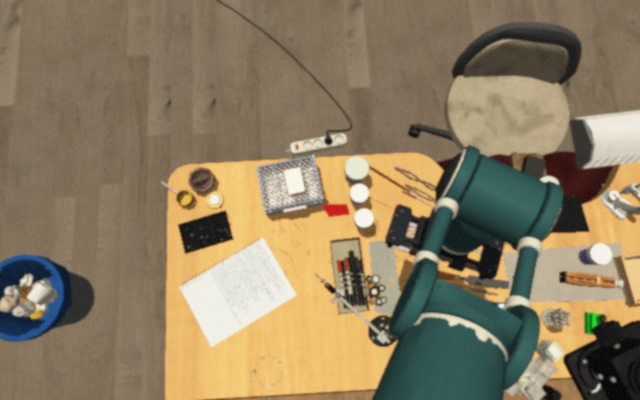

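servo_tool(
  deltas=[
    {"x": 1.5,"y": 0.3,"z": -0.5,"roll": 0,"hand": 0.35},
    {"x": 1.5,"y": 0.3,"z": -0.5,"roll": 0,"hand": 0.35},
    {"x": 0,"y": 0,"z": 0,"roll": 0,"hand": 0.35},
    {"x": 0,"y": 0,"z": 0,"roll": 0,"hand": 0.35},
    {"x": 0,"y": 0,"z": 0,"roll": 0,"hand": 0.35},
  ],
)

```text
clock: 7.63
position: [432.6, -243.6, 197.2]
eef_rot: [3.066, -0.606, -0.092]
contact_force: [0.0, 0.7, -0.3]
finger_gap: 30.7
```

```bash
python3 plan.py 412 -250 205 -22 1;python3 snap.py 7 wrist
python3 - <<'E'
from h import *
import pickle
for k in '67':
    s=pickle.load(open(f's{k}.pkl','rb')); c=np.load(f'wrist{k}.npz')
    hsv=cv2.cvtColor(c['image'],cv2.COLOR_RGB2HSV); X=cloud(c,s)
    m=(hsv[...,1]<60)&(hsv[...,2]>120)&(np.abs(X[...,2]-2)<12)&(X[...,1]<-190)&(X[...,1]>-310)&(X[...,0]>410)&(X[...,0]<520)
    m2=(X[...,2]>28)&(X[...,2]<50)&(X[...,1]<-260)&(X[...,1]>-330)&(X[...,0]>400)&(X[...,0]<480)
    P=X[m2]; r=cv2.minAreaRect(P[:,:2].astype(np.float32)); print('bar',m2.sum(),r,P[:,2].mean())
    cv2.imwrite(f'pics/mask{k}.png',np.hstack([m*255,m2*255]).astype(np.uint8)[:240])
E
```

```text
at [ 432.6 -243.6  197.2] yaw -22.38 tilt 3.46 F [ 0.   0.7 -0.3] gap 30.7 t 7.6333
0 [-1.699  1.395 -0.649] roll -0.0067
toolz(mrad) [-60.4  -2.9] q [-0.541  0.003  2.011 -0.036  1.178  1.434]
bar 760 ((437.84539794921875, -292.99383544921875), (12.371587753295898, 43.86314010620117), 71.55642700195312) 37.87074549690454
bar 635 ((438.40576171875, -292.6427001953125), (11.738221168518066, 43.23402404785156), 70.45181274414062) 37.886705226565525
```

View pics/wrist7.png

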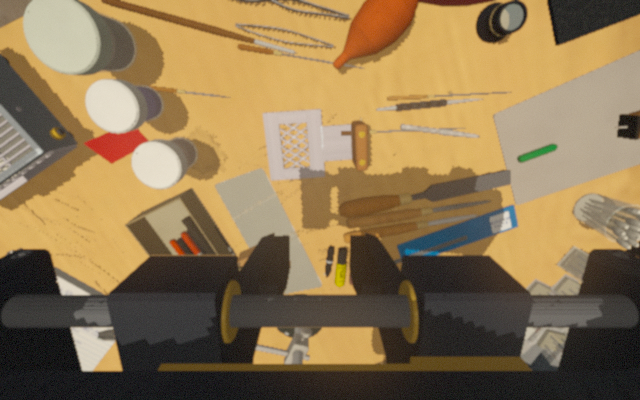

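View pics/mask7.png

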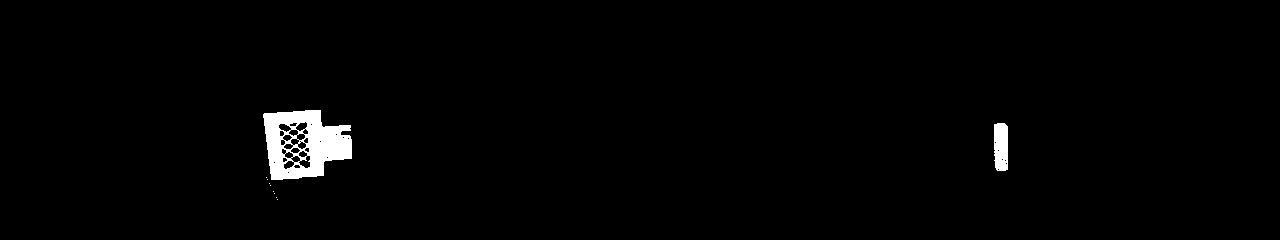

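servo_tool(
  deltas=[
    {"x": 4,"y": 0,"z": 0,"roll": 0,"hand": 0.35},
    {"x": 4,"y": 0,"z": 0,"roll": 0,"hand": 0.35},
    {"x": 0,"y": 0,"z": 0,"roll": 0,"hand": 0.35},
    {"x": 0,"y": 0,"z": 0,"roll": 0,"hand": 0.35},
    {"x": 0,"y": 0,"z": 0,"roll": 0,"hand": 0.35},
  ],
)

```text
clock: 8.1
position: [501.4, -269.9, 186.7]
eef_rot: [3.07, -0.605, -0.112]
contact_force: [-0.6, 0.5, -0.1]
finger_gap: 31.0
```

```bash
python3 plan.py 432 -243 205 -22 1
```

```text
at [ 501.4 -269.9  186.7] yaw -22.33 tilt 4.14 F [-0.6  0.5 -0.1] gap 31.0 t 8.1
0 [-7.552  0.18  -1.317] roll -0.0057
toolz(mrad) [-72.    3.7] q [-0.519  0.159  1.863 -0.035  1.184  1.455]
```

servo_tool(
  deltas=[
    {"x": -1.6,"y": 0,"z": 0,"roll": 0,"hand": 0.35},
    {"x": -1.6,"y": 0,"z": 0,"roll": 0,"hand": 0.35},
    {"x": -1.6,"y": 0,"z": 0,"roll": 0,"hand": 0.35},
    {"x": -1.6,"y": 0,"z": 0,"roll": 0,"hand": 0.35},
    {"x": -1.6,"y": 0,"z": 0,"roll": 0,"hand": 0.35},
  ],
)

```text
clock: 8.52
position: [421.4, -236.5, 192.3]
eef_rot: [3.071, -0.604, -0.113]
contact_force: [-0.1, 0.3, 0.7]
finger_gap: 31.1
```

```bash
python3 plan.py 432 -243 205 -22 1
```

```text
at [ 421.4 -236.5  192.3] yaw -22.3 tilt 4.19 F [-0.1  0.3  0.7] gap 31.1 t 8.5167
0 [ 1.138  0.228 -1.345] roll -0.0053
toolz(mrad) [-72.9   4.1] q [-0.54  -0.009  2.033 -0.037  1.183  1.434]
```

servo_tool(
  deltas=[
    {"x": 0,"y": 0,"z": 0,"roll": 0,"hand": 0.35},
    {"x": 0,"y": 0,"z": 0,"roll": 0,"hand": 0.35},
    {"x": 0,"y": 0,"z": 0,"roll": 0,"hand": 0.35},
    {"x": 0,"y": 0,"z": 0,"roll": 0,"hand": 0.35},
    {"x": 0,"y": 0,"z": 0,"roll": 0,"hand": 0.35},
  ],
)

```text
clock: 8.93
position: [417.0, -234.4, 193.9]
eef_rot: [3.07, -0.605, -0.11]
contact_force: [-0.5, -0.7, -0.1]
finger_gap: 31.1
```

```bash
python3 plan.py 432 -243 205 -22 1
```

```text
at [ 417.  -234.4  193.9] yaw -22.35 tilt 4.08 F [-0.5 -0.7 -0.1] gap 31.1 t 8.9333
0 [ 1.636  0.251 -1.217] roll -0.0061
toolz(mrad) [-71.1   2.9] q [-0.541 -0.021  2.042 -0.037  1.184  1.434]
```

servo_tool(
  deltas=[
    {"x": 1.6,"y": 0,"z": 0,"roll": 0,"hand": 0.35},
    {"x": 1.6,"y": 0,"z": 0,"roll": 0,"hand": 0.35},
    {"x": 1.6,"y": 0,"z": 0,"roll": 0,"hand": 0.35},
    {"x": 1.6,"y": 0,"z": 0,"roll": 0,"hand": 0.35},
    {"x": 1.0,"y": 0,"z": 0,"roll": 0,"hand": 0.35},
  ],
)

```text
clock: 9.35
position: [488.9, -264.0, 188.6]
eef_rot: [3.07, -0.605, -0.11]
contact_force: [-0.5, -0.3, 0.8]
finger_gap: 30.5
```

```bash
python3 plan.py 432 -243 205 -22 1
```

```text
at [ 488.9 -264.   188.6] yaw -22.35 tilt 4.06 F [-0.5 -0.3  0.8] gap 30.5 t 9.35
0 [-6.155  0.252 -1.229] roll -0.0061
toolz(mrad) [-70.8   2.7] q [-0.521  0.131  1.891 -0.036  1.182  1.454]
```

servo_tool(
  deltas=[
    {"x": -4,"y": 0,"z": 0,"roll": 0,"hand": 0.35},
    {"x": -3.5,"y": 0,"z": 0,"roll": 0,"hand": 0.35},
    {"x": 0,"y": 0,"z": 0,"roll": 0,"hand": 0.35},
    {"x": 0,"y": 0,"z": 0,"roll": 0,"hand": 0.35},
    {"x": 0,"y": 0,"z": 0,"roll": 0,"hand": 0.35},
  ],
)

```text
clock: 9.77
position: [421.5, -236.2, 185.5]
eef_rot: [3.074, -0.604, -0.13]
contact_force: [-0.2, -0.7, -0.1]
finger_gap: 30.9
```

```bash
python3 plan.py 432 -243 205 -22 1
```

```text
at [ 421.5 -236.2  185.5] yaw -22.28 tilt 4.76 F [-0.2 -0.7 -0.1] gap 30.9 t 9.7667
0 [ 1.067  0.276 -2.034] roll -0.0048
toolz(mrad) [-82.5   9.7] q [-0.54   0.005  2.033 -0.037  1.18   1.434]
```

servo_tool(
  deltas=[
    {"x": 0,"y": 0,"z": -3,"roll": 0,"hand": 0.35},
    {"x": 0,"y": 0,"z": -4,"roll": 0,"hand": 0.35},
    {"x": 0,"y": 0,"z": -4,"roll": 0,"hand": 0.35},
    {"x": 0,"y": 0,"z": 0,"roll": 0,"hand": 0.35},
    {"x": 0,"y": 0,"z": 0,"roll": 0,"hand": 0.35},
  ],
)

```text
clock: 10.18
position: [433.8, -238.4, 299.3]
eef_rot: [3.074, -0.603, -0.13]
contact_force: [0.0, -0.3, -0.8]
finger_gap: 31.1
```

```bash
python3 plan.py 432 -243 205 -22 1
```

```text
at [ 433.8 -238.4  299.3] yaw -22.26 tilt 4.78 F [ 0.  -0.3 -0.8] gap 31.1 t 10.1833
0 [0.769 0.285 9.405] roll -0.0046
toolz(mrad) [-82.7  10.3] q [-0.531 -0.056  1.877 -0.034  1.397  1.434]
```

servo_tool(
  deltas=[
    {"x": 0,"y": 0,"z": 3,"roll": 0,"hand": 0.35},
    {"x": 0,"y": 0,"z": 3,"roll": 0,"hand": 0.35},
    {"x": 0,"y": 0,"z": 2.5,"roll": 0,"hand": 0.35},
    {"x": 0,"y": 0,"z": 1.5,"roll": 0,"hand": 0.35},
    {"x": 0,"y": 0,"z": 0.8,"roll": 0,"hand": 0.35},
  ],
)

```text
clock: 10.6
position: [432.9, -241.6, 194.0]
eef_rot: [3.069, -0.602, -0.102]
contact_force: [-0.1, 0.2, 0.5]
finger_gap: 30.9
```

```bash
python3 plan.py 432 -243 205 -22 1
```

```text
at [ 432.9 -241.6  194. ] yaw -22.22 tilt 3.78 F [-0.1  0.2  0.5] gap 30.9 t 10.6
0 [-0.096  0.191 -1.094] roll -0.0039
toolz(mrad) [-66.    0.6] q [-0.538  0.009  2.011 -0.036  1.179  1.435]
```

servo_tool(
  deltas=[
    {"x": 0,"y": 0,"z": -3,"roll": 0,"hand": 0.35},
    {"x": 0,"y": 0,"z": -4,"roll": 0,"hand": 0.35},
    {"x": 0,"y": 0,"z": -4,"roll": 0,"hand": 0.35},
    {"x": 0,"y": 0,"z": 0,"roll": 0,"hand": 0.35},
    {"x": 0,"y": 0,"z": 0,"roll": 0,"hand": 0.35},
  ],
)

```text
clock: 11.02
position: [438.0, -240.1, 298.7]
eef_rot: [3.074, -0.602, -0.127]
contact_force: [0.3, 0.7, -1.1]
finger_gap: 31.1
```

servo_tool(
  deltas=[
    {"x": 0,"y": 0,"z": 4,"roll": 0,"hand": 0.35},
    {"x": 0,"y": 0,"z": 3.5,"roll": 0,"hand": 0.35},
    {"x": 0,"y": 0,"z": 2.0,"roll": 0,"hand": 0.35},
    {"x": 0,"y": 0,"z": 1.0,"roll": 0,"hand": 0.35},
    {"x": 0,"y": 0,"z": 0.5,"roll": 0,"hand": 0.35},
  ],
)

```text
clock: 11.43
position: [433.9, -241.7, 188.8]
eef_rot: [3.071, -0.601, -0.107]
contact_force: [-0.3, -0.5, -0.3]
finger_gap: 30.9
```

```bash
python3 plan.py 432 -243 205 -22 1
```

```text
at [ 433.9 -241.7  188.8] yaw -22.2 tilt 3.95 F [-0.3 -0.5 -0.3] gap 30.9 t 11.4333
0 [-0.236  0.227 -1.608] roll -0.0035
toolz(mrad) [-68.8   2.6] q [-0.537  0.018  2.012 -0.036  1.172  1.435]
```

servo_tool(
  deltas=[
    {"x": 0,"y": 0,"z": -0.8,"roll": 0,"hand": 0.35},
    {"x": 0,"y": 0,"z": -1.5,"roll": 0,"hand": 0.35},
    {"x": 0,"y": 0,"z": -2.2,"roll": 0,"hand": 0.35},
    {"x": 0,"y": 0,"z": -3,"roll": 0,"hand": 0.35},
    {"x": 0,"y": 0,"z": -3,"roll": 0,"hand": 0.35},
  ],
)

```text
clock: 11.85
position: [437.5, -239.7, 290.8]
eef_rot: [3.076, -0.602, -0.134]
contact_force: [1.1, -0.7, -0.0]
finger_gap: 30.6
```

servo_tool(
  deltas=[
    {"x": 0,"y": 0,"z": -3,"roll": 0,"hand": 0.35},
    {"x": 0,"y": 0,"z": -3,"roll": 0,"hand": 0.35},
    {"x": 0,"y": 0,"z": -2,"roll": 0,"hand": 0.35},
    {"x": 0,"y": 0,"z": -1,"roll": 0,"hand": 0.35},
    {"x": 0,"y": 0,"z": 0,"roll": 0,"hand": 0.35},
  ],
)

```text
clock: 12.27
position: [449.3, -242.6, 402.9]
eef_rot: [3.069, -0.601, -0.096]
contact_force: [0.3, -0.9, -2.0]
finger_gap: 31.0
```

```bash
python3 plan.py 432 -243 205 -22 1
```

```text
at [ 449.3 -242.6  402.9] yaw -22.2 tilt 3.6 F [ 0.3 -0.9 -2. ] gap 31.0 t 12.2667
0 [-0.434  0.21  19.856] roll -0.0034
toolz(mrad) [-62.7  -0.4] q [-0.524 -0.073  1.706 -0.032  1.562  1.435]
```

servo_tool(
  deltas=[
    {"x": 0,"y": 0,"z": 3,"roll": 0,"hand": 0.35},
    {"x": 0,"y": 0,"z": 4,"roll": 0,"hand": 0.35},
    {"x": 0,"y": 0,"z": 4,"roll": 0,"hand": 0.35},
    {"x": 0,"y": 0,"z": 3,"roll": 0,"hand": 0.35},
    {"x": 0,"y": 0,"z": 2,"roll": 0,"hand": 0.35},
  ],
)

```text
clock: 12.68
position: [444.7, -245.8, 247.6]
eef_rot: [3.063, -0.6, -0.062]
contact_force: [0.0, -0.0, -0.1]
finger_gap: 30.5
```

servo_tool(
  deltas=[
    {"x": 0,"y": 0,"z": 1.5,"roll": 0,"hand": 0.35},
    {"x": 0,"y": 0,"z": 1,"roll": 0,"hand": 0.35},
    {"x": 0,"y": 0,"z": 0.5,"roll": 0,"hand": 0.35},
    {"x": 0,"y": 0,"z": 0.2,"roll": 0,"hand": 0.35},
    {"x": 0,"y": 0,"z": 0,"roll": 0,"hand": 0.35},
  ],
)

```text
clock: 13.1
position: [436.8, -242.6, 203.9]
eef_rot: [3.068, -0.601, -0.088]
contact_force: [0.7, 1.2, -0.0]
finger_gap: 31.1
```

```bash
python3 plan.py 432 -243 205 -22 1
```

```text
at [ 436.8 -242.6  203.9] yaw -22.19 tilt 3.33 F [ 0.7  1.2 -0. ] gap 31.1 t 13.1
0 [-0.436  0.224 -0.086] roll -0.0033
toolz(mrad) [-58.   -2.8] q [-0.536  0.002  1.999 -0.035  1.19   1.435]
```

```bash
python3 snap.py 8 wrist
python3 - <<'E'
from h import *
import pickle
for k in '678':
    s=pickle.load(open(f's{k}.pkl','rb')); c=np.load(f'wrist{k}.npz')
    hsv=cv2.cvtColor(c['image'],cv2.COLOR_RGB2HSV); X=cloud(c,s)
    m=((hsv[...,1]<60)&(hsv[...,2]>120)&(np.abs(X[...,2]-2)<12)&(X[...,1]<-190)&(X[...,1]>-310)&(X[...,0]>410)&(X[...,0]<520)).astype(np.uint8)
    m=cv2.morphologyEx(m,cv2.MORPH_OPEN,np.ones((3,3)))
    cs=max(cv2.findContours(m,0,2)[0],key=cv2.contourArea)
    f_=np.zeros_like(m); cv2.drawContours(f_,[cs],-1,1,-1)
    v,u=np.nonzero(f_); W=ray(c,np.c_[u,v],2,s)[:,:2]
    # plate only: remove tongue by opening
    o=cv2.morphologyEx(f_,cv2.MORPH_OPEN,np.ones((45,25)))
    co=max(cv2.findContours(o,0,2)[0],key=cv2.contourArea)[:,0]
    print('plate',cv2.minAreaRect(ray(c,co,2,s)[:,:2].astype(np.float32)))
    m2=(X[...,2]>28)&(X[...,2]<50)&(X[...,1]<-260)&(X[...,1]>-330)&(X[...,0]>400)&(X[...,0]<480)
    mm=m2.astype(np.uint8);v,u=np.nonzero(mm);W=ray(c,np.c_[u,v],38,s)[:,:2].astype(np.float32)
    print('bar',cv2.minAreaRect(W),W.mean(0))
    # heights near bar
    sel=(np.hypot(X[...,0]-438,X[...,1]+293)<75)&(X[...,2]>7)&~m2
    print('near high',X[sel][::60].round().tolist()[:12])
E
python3 plan.py 438 -293 80 -19 5
```

```text
plate ((457.236328125, -232.50515747070312), (57.94640350341797, 68.52953338623047), 67.79731750488281)
bar ((438.39007568359375, -292.1899108886719), (13.071856498718262, 43.78650665283203), 70.79743957519531) [ 438.9007  -292.41595]
near high [[512.0, -303.0, 25.0], [449.0, -363.0, 8.0], [449.0, -356.0, 8.0], [457.0, -293.0, 19.0], [444.0, -289.0, 23.0], [427.0, -283.0, 25.0], [369.0, -314.0, 15.0], [374.0, -297.0, 16.0], [367.0, -310.0, 17.0], [380.0, -275.0, 16.0], [377.0, -280.0, 18.0], [375.0, -283.0, 18.0]]
plate ((457.8139953613281, -232.88217163085938), (57.554931640625, 69.58250427246094), 67.96800994873047)
bar ((439.13067626953125, -292.28277587890625), (12.214600563049316, 44.183006286621094), 70.7209243774414) [ 439.77136 -292.7497 ]
near high [[512.0, -302.0, 26.0], [451.0, -357.0, 7.0], [446.0, -362.0, 7.0], [456.0, -293.0, 27.0], [432.0, -285.0, 12.0], [376.0, -290.0, 8.0], [369.0, -311.0, 15.0], [378.0, -282.0, 14.0], [374.0, -292.0, 17.0], [370.0, -299.0, 18.0], [366.0, -307.0, 18.0], [382.0, -260.0, 15.0]]
plate ((457.7381286621094, -233.25296020507812), (56.44295883178711, 68.1902084350586), 67.80399322509766)
bar ((438.96832275390625, -292.5134582519531), (12.53951358795166, 43.64645767211914), 71.01670837402344) [ 439.41342 -292.8265 ]
near high [[512.0, -304.0, 23.0], [453.0, -353.0, 8.0], [454.0, -343.0, 8.0], [456.0, -293.0, 12.0], [440.0, -287.0, 16.0], [371.0, -307.0, 12.0], [375.0, -292.0, 13.0], [368.0, -309.0, 15.0], [381.0, -271.0, 15.0], [378.0, -278.0, 17.0], [374.0, -284.0, 17.0], [370.0, -293.0, 19.0]]
at [ 437.1 -242.7  204.4] yaw -22.18 tilt 3.29 F [ 0.1  0.2 -0.2] gap 30.7 t 13.15
0 [0.525 0.864 2.485] roll -0.0111
1 [0.515 0.87  2.485] roll -0.0111
2 [0.505 0.875 2.485] roll -0.0111
3 [0.496 0.881 2.485] roll -0.0111
4 [0.486 0.886 2.485] roll -0.0111
toolz(mrad) [-57.4  -3.2] q [-0.536  0.002  1.998 -0.035  1.19   1.435]
```

servo_tool(
  deltas=[
    {"x": 0.3,"y": 0.5,"z": 1,"roll": -0.01,"hand": 0.4},
    {"x": 0.5,"y": 0.9,"z": 2,"roll": -0.01,"hand": 0.4},
    {"x": 0.6,"y": 1.0,"z": 2.5,"roll": -0.01,"hand": 0.4},
    {"x": 0.6,"y": 1.0,"z": 2.5,"roll": -0.01,"hand": 0.4},
    {"x": 0.4,"y": 0.6,"z": 1.5,"roll": 0,"hand": 0.4},
  ],
)

```text
clock: 13.57
position: [449.2, -296.2, 116.5]
eef_rot: [3.073, -0.527, -0.051]
contact_force: [-0.8, 0.2, -0.1]
finger_gap: 35.3
```

servo_tool(
  deltas=[
    {"x": 0,"y": 0.2,"z": 1,"roll": 0,"hand": 0.4},
    {"x": 0,"y": 0,"z": 0.5,"roll": 0,"hand": 0.4},
    {"x": 0,"y": 0,"z": 0,"roll": 0,"hand": 0.4},
    {"x": 0,"y": 0,"z": 0,"roll": 0,"hand": 0.4},
    {"x": 0,"y": 0,"z": 0,"roll": 0,"hand": 0.4},
  ],
)

```text
clock: 13.98
position: [448.3, -300.5, 99.5]
eef_rot: [3.073, -0.528, -0.051]
contact_force: [-0.3, 0.2, -0.0]
finger_gap: 35.4
```

```bash
python3 plan.py 438.5 -292.5 21.5 -20 1; python3 snap.py 9 wrist
```

```text
at [ 448.3 -300.5   99.5] yaw -19.51 tilt 2.3 F [-0.3  0.2 -0. ] gap 35.4 t 13.9833
0 [-0.968 -0.648  7.817] roll 0.0086
toolz(mrad) [-36.4 -17.1] q [-0.616  0.174  2.025 -0.043  0.964  1.32 ]
```

View pics/wrist9.png

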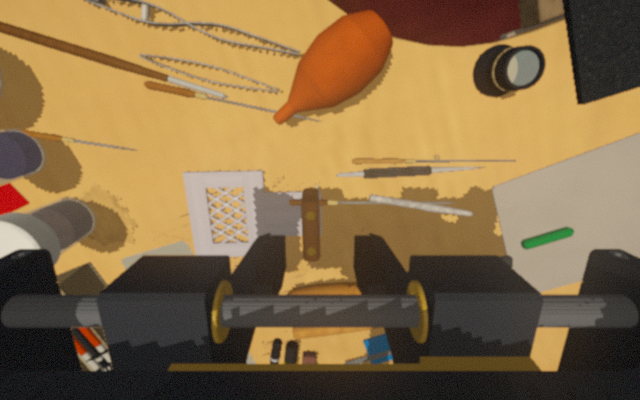

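Run:
```python
from h import *
import pickle
k='9'
s=pickle.load(open(f's{k}.pkl','rb')); c=np.load(f'wrist{k}.npz');X=cloud(c,s)
m2=(X[...,2]>30)&(X[...,2]<50)&(X[...,1]<-260)&(X[...,1]>-330)&(X[...,0]>400)&(X[...,0]<480)
m2[235:]=0
m2=cv2.morphologyEx(m2.astype(np.uint8),cv2.MORPH_OPEN,np.ones((3,3)))
v,u=np.nonzero(m2);W=ray(c,np.c_[u,v],38,s)[:,:2].astype(np.float32)
print('bar',cv2.minAreaRect(W),W.mean(0),u.min(),u.max(),v.min(),v.max())
```

```text
bar ((449.00341796875, -296.70477294921875), (11.721537590026855, 24.777307510375977), 70.5610122680664) [ 448.9446 -296.8631] 301 319 199 234
```

servo_tool(
  deltas=[
    {"x": -0.3,"y": -0.2,"z": 0.6,"roll": 0,"hand": 0.4},
    {"x": -0.3,"y": -0.2,"z": 1.0,"roll": 0,"hand": 0.4},
    {"x": -0.3,"y": -0.2,"z": 1.0,"roll": 0,"hand": 0.4},
    {"x": -0.2,"y": 0,"z": 0.5,"roll": 0,"hand": 0.4},
    {"x": 0,"y": 0,"z": 0,"roll": 0,"hand": 0.4},
  ],
)

```text
clock: 14.45
position: [440.1, -291.0, 69.3]
eef_rot: [3.071, -0.525, -0.042]
contact_force: [-0.8, 0.5, -0.1]
finger_gap: 35.1
```

```bash
python3 plan.py 438.5 -292.5 21.5 -20 5
```

```text
at [ 440.1 -291.    69.3] yaw -19.41 tilt 2.13 F [-0.8  0.5 -0.1] gap 35.1 t 14.45
0 [0.    0.01  0.957] roll 0.0021
1 [0.    0.01  0.957] roll 0.0021
2 [0.001 0.01  0.957] roll 0.0021
3 [0.001 0.01  0.957] roll 0.0021
4 [0.001 0.01  0.957] roll 0.0021
toolz(mrad) [-30.6 -21. ] q [-0.61   0.19   2.073 -0.045  0.893  1.327]
```

servo_tool(
  deltas=[
    {"x": 0,"y": 0,"z": 0.8,"roll": 0,"hand": 0.4},
    {"x": 0,"y": 0,"z": 1.0,"roll": 0,"hand": 0.4},
    {"x": 0,"y": 0,"z": 1.0,"roll": 0,"hand": 0.4},
    {"x": 0,"y": 0,"z": 0.7,"roll": 0,"hand": 0.4},
    {"x": 0,"y": 0,"z": 0.4,"roll": 0,"hand": 0.4},
  ],
)

```text
clock: 14.87
position: [438.6, -291.7, 26.3]
eef_rot: [3.071, -0.524, -0.041]
contact_force: [-0.5, 0.1, -0.7]
finger_gap: 35.3
```

```bash
python3 plan.py 438.5 -292.5 21.5 -19.5 5
```

```text
at [ 438.6 -291.7   26.3] yaw -19.39 tilt 2.12 F [-0.5  0.1 -0.7] gap 35.3 t 14.8667
0 [0.005 0.013 0.097] roll 0.0004
1 [0.005 0.013 0.097] roll 0.0004
2 [0.005 0.013 0.097] roll 0.0004
3 [0.005 0.013 0.097] roll 0.0004
4 [0.005 0.013 0.097] roll 0.0004
toolz(mrad) [-30.4 -21.1] q [-0.613  0.253  2.095 -0.048  0.807  1.33 ]
```

servo_tool(
  deltas=[
    {"x": 0,"y": 0,"z": 0.2,"roll": 0,"hand": 0.4},
    {"x": 0,"y": 0,"z": 0.2,"roll": 0,"hand": 0.4},
    {"x": 0,"y": 0,"z": 0,"roll": 0,"hand": 0.25},
    {"x": 0,"y": 0,"z": 0,"roll": 0,"hand": 0.2},
    {"x": 0,"y": 0,"z": 0,"roll": 0,"hand": 0.15},
  ],
  squeeze=25,
)

```text
clock: 15.28
position: [438.7, -291.5, 20.6]
eef_rot: [3.072, -0.526, -0.043]
contact_force: [-0.5, -0.7, 0.1]
finger_gap: 17.5
```

servo_tool(
  deltas=[
    {"x": 0,"y": 0,"z": 0,"roll": 0,"hand": 0.1},
    {"x": 0,"y": 0,"z": 0,"roll": 0,"hand": 0.05},
    {"x": 0,"y": 0,"z": 0,"roll": 0,"hand": 0},
    {"x": 0,"y": 0,"z": 0,"roll": 0,"hand": 0},
    {"x": 0,"y": 0,"z": 0,"roll": 0,"hand": 0},
  ],
)

```text
clock: 15.7
position: [438.6, -291.6, 21.5]
eef_rot: [3.072, -0.525, -0.043]
contact_force: [-1.1, -0.3, 1.6]
finger_gap: 11.9
```

```bash
python3 plan.py 438.5 -292.5 140 -19.5 5
```

```text
at [ 438.6 -291.6   21.5] yaw -19.41 tilt 2.12 F [-1.1 -0.3  1.6] gap 11.9 t 15.7
0 [-0.052  0.087 -2.368] roll 0.0003
1 [-0.052  0.087 -2.368] roll 0.0003
2 [-0.052  0.087 -2.368] roll 0.0003
3 [-0.052  0.087 -2.368] roll 0.0003
4 [-0.052  0.087 -2.368] roll 0.0003
toolz(mrad) [-31.5 -19.3] q [-0.613  0.262  2.096 -0.047  0.799  1.329]
```

Gripped. Lift smoothly.

servo_tool(
  deltas=[
    {"x": 0,"y": 0,"z": -0.4,"roll": 0,"hand": 0},
    {"x": 0,"y": 0,"z": -0.8,"roll": 0,"hand": 0},
    {"x": 0,"y": 0,"z": -1.3,"roll": 0,"hand": 0},
    {"x": 0,"y": 0,"z": -1.8,"roll": 0,"hand": 0},
    {"x": 0,"y": 0,"z": -2,"roll": 0,"hand": 0},
  ],
)

```text
clock: 16.12
position: [436.8, -288.1, 82.4]
eef_rot: [3.076, -0.526, -0.058]
contact_force: [0.4, -0.9, -1.8]
finger_gap: 11.8
```

servo_tool(
  deltas=[
    {"x": 0,"y": 0,"z": -2,"roll": 0,"hand": 0},
    {"x": 0,"y": 0,"z": -2,"roll": 0,"hand": 0},
    {"x": 0,"y": 0,"z": -1.5,"roll": 0,"hand": 0},
    {"x": 0,"y": 0,"z": -0.8,"roll": 0,"hand": 0},
    {"x": 0,"y": 0,"z": -0.3,"roll": 0,"hand": 0},
  ],
)

```text
clock: 16.53
position: [441.2, -288.4, 157.4]
eef_rot: [3.072, -0.526, -0.047]
contact_force: [-0.1, -0.6, -1.5]
finger_gap: 12.2
```

```bash
python3 plan.py 560 -80 160 9 15; python3 snap.py 10 wrist
```

```text
at [ 441.2 -288.4  157.4] yaw -19.45 tilt 2.23 F [-0.1 -0.6 -1.5] gap 12.2 t 16.5333
0 [ 0.284 -1.573 -0.071] roll -0.0331
1 [ 0.336 -1.562 -0.071] roll -0.0331
2 [ 0.387 -1.55  -0.071] roll -0.0331
3 [ 0.438 -1.537 -0.071] roll -0.0331
4 [ 0.489 -1.521 -0.071] roll -0.0331
5 [ 0.539 -1.504 -0.071] roll -0.0331
6 [ 0.588 -1.486 -0.071] roll -0.0331
7 [ 0.637 -1.465 -0.071] roll -0.0331
8 [ 0.685 -1.444 -0.071] roll -0.0331
9 [ 0.733 -1.42  -0.071] roll -0.0331
10 [ 0.779 -1.395 -0.071] roll -0.0331
11 [ 0.825 -1.368 -0.071] roll -0.0331
12 [ 0.87  -1.34  -0.071] roll -0.0331
13 [ 0.914 -1.311 -0.071] roll -0.0331
14 [ 0.957 -1.28  -0.071] roll -0.0331
toolz(mrad) [-33.8 -19.1] q [-0.605  0.081  2.008 -0.04   1.07   1.325]
```

View pics/wrist10.png

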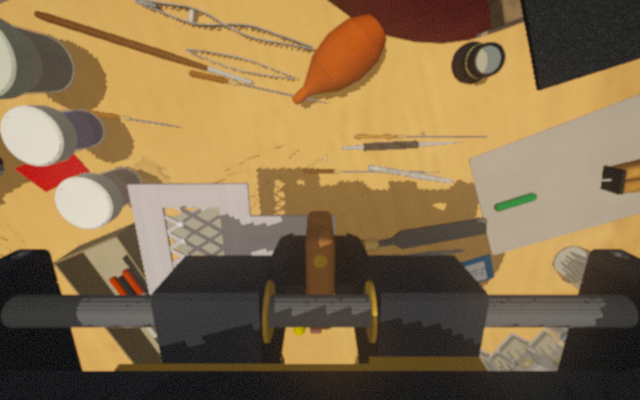

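```bash
cat > sten.py <<'E'
from h import *
import pickle,sys
def sten(k):
    s=pickle.load(open(f's{k}.pkl','rb')); c=np.load(f'wrist{k}.npz')
    M=c['mount']; d=c['depth'].astype(float); v,u=np.mgrid[:400,:640]
    P=np.stack([(u-c['cx'])/f(c)*d,(v-c['cy'])/f(c)*d,d],-1)@M[:3,:3].T+M[:3,3]
    hsv=cv2.cvtColor(c['image'],cv2.COLOR_RGB2HSV)
    m=(d>0)&(np.abs(P[...,2]-20)<8)&(hsv[...,1]<70)&(P[...,1]<-8)&(P[...,1]>-110)&(np.abs(P[...,0])<45)
    m=cv2.morphologyEx(m.astype(np.uint8),cv2.MORPH_OPEN,np.ones((3,3)))>0
    Q=P[m]; A=np.c_[Q[:,:2],np.ones(len(Q))]; w=np.ones(len(Q),bool)
    for _ in range(4):
        co=np.linalg.lstsq(A[w],Q[w,2],rcond=None)[0]; w=np.abs(A@co-Q[:,2])<1.0
    print('n',len(Q),w.sum(),'plane z=',np.round(co,4))
    # edges in tool frame
    n=np.array([-co[0],-co[1],1])/np.linalg.norm([co[0],co[1],1])
    R,_=cam(c,s) ; Rt=Ro.from_rotvec(s['eef_rot']).as_matrix()
    nw=Rt@n; print('stencil normal world mrad',(1000*nw[:2]/-nw[2]).round(1))
    cv2.imwrite(f'pics/sm{k}.png',m.astype(np.uint8)*255)
    Q=Q[w]
    print('y range',np.percentile(Q[:,1],[0.2,1,99]),'x max',np.percentile(Q[:,0],[99,99.8]))
    # far edge (large x): for y bins
    e=[];
    for y in np.arange(Q[:,1].min()+4,Q[:,1].min()+52,3):
        q=Q[np.abs(Q[:,1]-y)<1.5]; 
        if len(q)>5: e.append((y,q[:,0].max()))
    e=np.array(e); print('far edge fit deg',np.degrees(np.arctan(np.polyfit(e[:,0],e[:,1],1)[0])),e[:,1].round(1))
    e=[]
    for x in np.arange(Q[:,0].max()-30,Q[:,0].max()-3,3):
        q=Q[np.abs(Q[:,0]-x)<1.5]
        if len(q)>5: e.append((x,q[:,1].min()))
    e=np.array(e); print('left edge deg',np.degrees(np.arctan(np.polyfit(e[:,0],e[:,1],1)[0])),e[:,1].round(1))
if __name__=='__main__': sten(sys.argv[1])
E
python3 sten.py 10
python3 - <<'E'
from h import *
import pickle
for k in '345':
    c=np.load(f'wrist{k}.npz'); s=pickle.load(open(f'wrist{k}.pkl','rb')); X=cloud(c,s)
    m=((X[...,2]>61)&(X[...,2]<75)&(c['image'].min(2)>150)); m[235:]=0
    k_,l,st,ce=cv2.connectedComponentsWithStats(m.astype(np.uint8)); i=1+st[1:,4].argmax()
    cnt=max(cv2.findContours((l==i).astype(np.uint8),0,2)[0],key=len)[:,0]
    print(k,cv2.minAreaRect(ray(c,cnt,67,s)[:,:2].astype(np.float32)),X[l==i][:,2].mean(),st[i])
E
```

```text
n 9212 8228 plane z= [-2.49000e-02  9.30000e-03  1.79295e+01]
stencil normal world mrad [ -7.2 -18.7]
y range [-92.62966902 -92.13646865 -10.51788338] x max [34.80080005 35.06144474]
far edge fit deg 0.04869135398540819 [35.1 35.  35.2 35.2 35.1 35.1 35.1 35.2 35.1 35.  35.1 35.2 35.  35.1
 35.2 35.2]
left edge deg -0.34033950209624936 [-93.  -92.8 -92.4 -92.3 -92.6 -93.1 -92.7 -92.9 -92.9]
3 ((584.8967895507812, 23.45305824279785), (53.62371063232422, 35.30465316772461), 9.669242858886719) 68.21995062448754 [  298    48   110   162 16201]
4 ((584.8790893554688, 23.419296264648438), (53.646236419677734, 35.29357147216797), 9.671327590942383) 68.19227685009949 [  299    52   116   166 17351]
5 ((579.652587890625, 22.5483455657959), (42.686668395996094, 35.304481506347656), 9.68260383605957) 68.1888943156746 [  297     0   119   144 15715]
```

View pics/sm10.png

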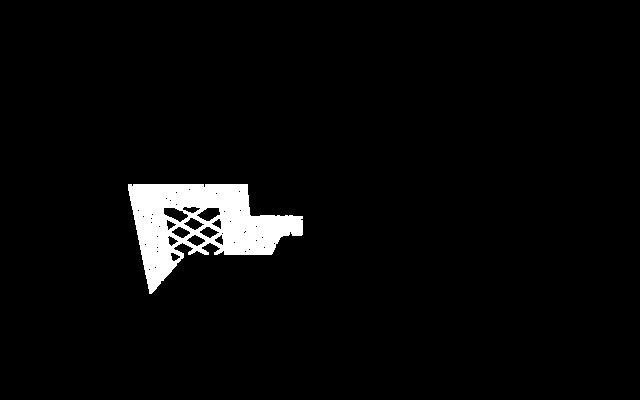

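```bash
python3 plan.py 597 -39 150 9.6 18 | awk 'NR==1||NR%3==2||/tool/'
```

```text
at [ 441.5 -288.7  157.7] yaw -19.45 tilt 2.21 F [ 0.2 -0.2 -0.1] gap 11.9 t 16.5833
0 [ 0.354 -1.596 -0.013] roll -0.0282
3 [ 0.487 -1.56  -0.013] roll -0.0282
6 [ 0.617 -1.514 -0.013] roll -0.0282
9 [ 0.743 -1.456 -0.013] roll -0.0282
12 [ 0.863 -1.388 -0.013] roll -0.0282
15 [ 0.977 -1.31  -0.013] roll -0.0282
toolz(mrad) [-33.1 -19.6] q [-0.605  0.081  2.008 -0.04   1.07   1.325]
```

servo_tool(
  deltas=[
    {"x": 0.1,"y": -0.5,"z": 0,"roll": -0.01,"hand": 0},
    {"x": 0.2,"y": -1.0,"z": 0,"roll": -0.02,"hand": 0},
    {"x": 0.4,"y": -1.5,"z": 0,"roll": -0.03,"hand": 0},
    {"x": 0.4,"y": -1.7,"z": 0,"roll": -0.03,"hand": 0},
    {"x": 0.5,"y": -1.7,"z": 0,"roll": -0.03,"hand": 0},
  ],
)

```text
clock: 17.0
position: [473.2, -229.2, 150.9]
eef_rot: [3.102, -0.336, -0.058]
contact_force: [0.4, -0.4, -1.3]
finger_gap: 11.7
```

servo_tool(
  deltas=[
    {"x": 0.5,"y": -1.7,"z": 0,"roll": -0.03,"hand": 0},
    {"x": 0.6,"y": -1.6,"z": 0,"roll": -0.03,"hand": 0},
    {"x": 0.6,"y": -1.6,"z": 0,"roll": -0.03,"hand": 0},
    {"x": 0.7,"y": -1.6,"z": 0,"roll": -0.03,"hand": 0},
    {"x": 0.7,"y": -1.6,"z": 0,"roll": -0.03,"hand": 0},
  ],
)

```text
clock: 17.42
position: [514.2, -144.2, 139.6]
eef_rot: [3.128, -0.082, -0.081]
contact_force: [0.0, -0.3, -0.5]
finger_gap: 11.8
```

```bash
python3 plan.py 597 -39 150 9.6 10
```

```text
at [ 514.2 -144.2  139.6] yaw -3.01 tilt 3.03 F [ 0.  -0.3 -0.5] gap 11.8 t 17.4167
0 [ 0.765 -1.092 -0.158] roll -0.022
1 [ 0.789 -1.075 -0.158] roll -0.022
2 [ 0.812 -1.057 -0.158] roll -0.022
3 [ 0.836 -1.039 -0.158] roll -0.022
4 [ 0.858 -1.02  -0.158] roll -0.022
5 [ 0.88  -1.001 -0.158] roll -0.022
6 [ 0.902 -0.981 -0.158] roll -0.022
7 [ 0.924 -0.961 -0.158] roll -0.022
8 [ 0.945 -0.941 -0.158] roll -0.022
9 [ 0.965 -0.92  -0.158] roll -0.022
toolz(mrad) [-51.8 -10.3] q [-0.305  0.131  1.99  -0.029  1.068  1.333]
```

servo_tool(
  deltas=[
    {"x": 0.7,"y": -1.0,"z": -0.3,"roll": -0.02,"hand": 0},
    {"x": 0.7,"y": -1.0,"z": -0.3,"roll": -0.02,"hand": 0},
    {"x": 0.7,"y": -0.9,"z": -0.3,"roll": -0.02,"hand": 0},
    {"x": 0.7,"y": -0.8,"z": -0.3,"roll": -0.02,"hand": 0},
    {"x": 0.7,"y": -0.8,"z": -0.3,"roll": -0.02,"hand": 0},
  ],
)

```text
clock: 17.83
position: [550.2, -91.6, 147.6]
eef_rot: [3.133, 0.096, -0.097]
contact_force: [-0.1, -0.5, -1.9]
finger_gap: 11.8
```

```bash
python3 plan.py 597 -39 150 9.6 10|sed '3,11d'
```

```text
at [550.2 -91.6 147.6] yaw 3.49 tilt 3.57 F [-0.1 -0.5 -1.9] gap 11.8 t 17.8333
0 [ 0.497 -0.496 -0.057] roll -0.0107
toolz(mrad) [-61.9  -7.4] q [-0.198  0.173  1.925 -0.022  1.103  1.322]
```

servo_tool(
  deltas=[
    {"x": 0.6,"y": -0.8,"z": -0.2,"roll": -0.02,"hand": 0},
    {"x": 0.6,"y": -0.7,"z": -0.2,"roll": -0.02,"hand": 0},
    {"x": 0.5,"y": -0.6,"z": -0.2,"roll": -0.02,"hand": 0},
    {"x": 0.4,"y": -0.5,"z": -0.1,"roll": -0.02,"hand": 0},
    {"x": 0.4,"y": -0.4,"z": 0,"roll": -0.02,"hand": 0},
  ],
)

```text
clock: 18.25
position: [576.8, -56.0, 155.2]
eef_rot: [3.126, 0.269, -0.093]
contact_force: [0.1, 0.1, -1.0]
finger_gap: 12.1
```

servo_tool(
  deltas=[
    {"x": 0.2,"y": -0.3,"z": 0,"roll": -0.01,"hand": 0},
    {"x": 0.1,"y": -0.2,"z": 0,"roll": 0,"hand": 0},
    {"x": 0,"y": 0,"z": 0,"roll": 0,"hand": 0},
    {"x": 0,"y": 0,"z": 0,"roll": 0,"hand": 0},
    {"x": 0,"y": 0,"z": 0,"roll": 0,"hand": 0},
  ],
)

```text
clock: 18.67
position: [579.2, -49.5, 154.7]
eef_rot: [3.124, 0.289, -0.094]
contact_force: [-0.2, -0.1, -1.7]
finger_gap: 11.5
```

```bash
python3 plan.py 597 -39 150 9.6 1; python3 snap.py 11 wrist top scene; python3 sten.py 11
```

```text
at [579.2 -49.5 154.7] yaw 10.59 tilt 3.45 F [-0.2 -0.1 -1.7] gap 11.5 t 18.6667
0 [ 1.969 -0.706  0.356] roll 0.0173
toolz(mrad) [-59.5  -8.3] q [-0.12   0.207  1.87  -0.017  1.123  1.274]
n 8846 7885 plane z= [-2.38000e-02  9.70000e-03  1.79726e+01]
stencil normal world mrad [-38.    5.6]
y range [-93.10958647 -92.65112121 -10.25535788] x max [34.7377374  35.00724349]
far edge fit deg 0.5080878642706617 [34.9 34.8 34.8 34.8 35.  35.  34.9 34.9 35.  34.9 35.1 35.3 35.  35.1
 35.1 35.4]
left edge deg -0.9008754982369684 [-93.3 -92.9 -93.  -93.  -93.1 -93.2 -92.9 -93.5 -93.5]
```

View pics/wrist11.png

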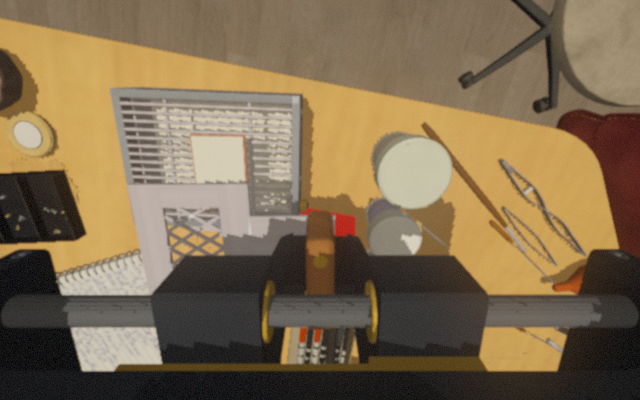

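View pics/top11.png

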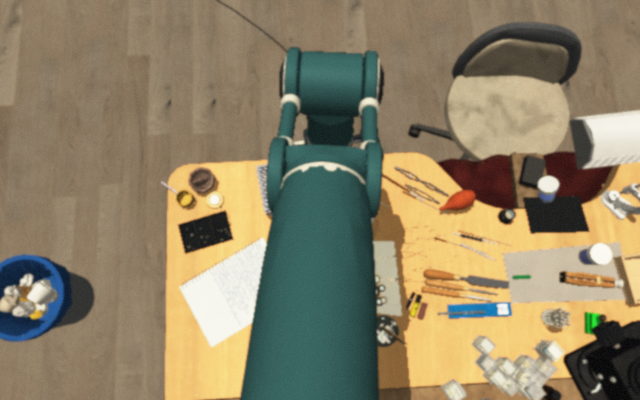

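View pics/scene11.png

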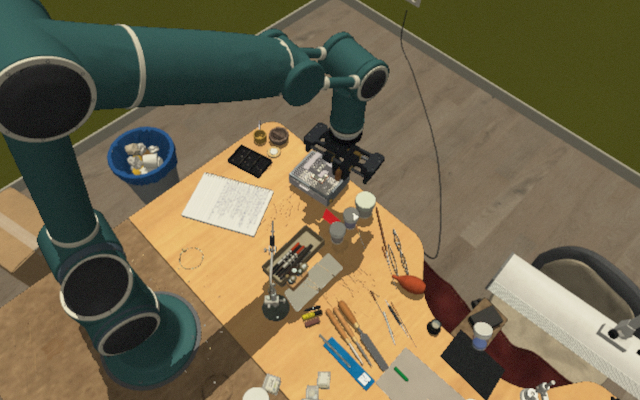

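servo_tool(
  deltas=[
    {"x": 0,"y": 0,"z": -0.4,"roll": 0,"hand": 0},
    {"x": 0.1,"y": 0,"z": -0.8,"roll": 0,"hand": 0},
    {"x": 0.1,"y": 0,"z": -1.3,"roll": 0,"hand": 0},
    {"x": 0.1,"y": 0,"z": -1.8,"roll": 0,"hand": 0},
    {"x": 0.1,"y": 0,"z": -2,"roll": 0,"hand": 0},
  ],
)

```text
clock: 19.23
position: [583.4, -48.8, 216.7]
eef_rot: [3.126, 0.287, -0.11]
contact_force: [1.5, 1.2, -1.3]
finger_gap: 11.4
```

servo_tool(
  deltas=[
    {"x": 0,"y": 0,"z": -2,"roll": 0,"hand": 0},
    {"x": 0,"y": 0,"z": -2,"roll": 0,"hand": 0},
    {"x": 0,"y": 0,"z": -1.5,"roll": 0,"hand": 0},
    {"x": 0,"y": 0,"z": -0.8,"roll": 0,"hand": 0},
    {"x": 0,"y": 0,"z": -0.3,"roll": 0,"hand": 0},
  ],
)

```text
clock: 19.65
position: [591.8, -48.7, 297.6]
eef_rot: [3.124, 0.286, -0.089]
contact_force: [-0.1, -0.3, -1.1]
finger_gap: 12.0
```

```bash
python3 plan.py 597 -39 150 9.6 1
```

```text
at [591.8 -48.7 297.6] yaw 10.47 tilt 3.25 F [-0.1 -0.3 -1.1] gap 12.0 t 19.65
0 [ 1.517 -0.831 14.698] roll 0.0153
toolz(mrad) [-56.   -8.6] q [-0.116  0.122  1.695 -0.015  1.379  1.276]
```

servo_tool(
  deltas=[
    {"x": 0.1,"y": 0,"z": 1.5,"roll": 0,"hand": 0},
    {"x": 0.1,"y": 0,"z": 2.5,"roll": 0,"hand": 0},
    {"x": 0.2,"y": 0,"z": 2.5,"roll": 0,"hand": 0},
    {"x": 0.2,"y": 0,"z": 2.0,"roll": 0,"hand": 0},
    {"x": 0.1,"y": 0,"z": 1.0,"roll": 0,"hand": 0},
  ],
)

```text
clock: 20.07
position: [598.6, -48.8, 208.4]
eef_rot: [3.121, 0.286, -0.064]
contact_force: [-0.9, 0.2, -0.6]
finger_gap: 11.9
```

servo_tool(
  deltas=[
    {"x": 0,"y": 0,"z": 0.4,"roll": 0,"hand": 0},
    {"x": 0,"y": 0,"z": 0,"roll": 0,"hand": 0},
    {"x": 0,"y": 0,"z": 0,"roll": 0,"hand": 0},
    {"x": 0,"y": 0,"z": 0,"roll": 0,"hand": 0},
    {"x": 0,"y": 0,"z": 0,"roll": 0,"hand": 0},
  ],
)

```text
clock: 20.48
position: [596.8, -48.8, 202.3]
eef_rot: [3.122, 0.286, -0.072]
contact_force: [0.3, -0.1, -0.2]
finger_gap: 11.9
```

```bash
python3 plan.py 597 -39 150 9.6 1
```

```text
at [596.8 -48.8 202.3] yaw 10.45 tilt 2.65 F [ 0.3 -0.1 -0.2] gap 11.9 t 20.4833
0 [ 0.436 -0.965  5.215] roll 0.0149
toolz(mrad) [-45.2  -9.9] q [-0.115  0.187  1.799 -0.016  1.199  1.28 ]
```

servo_tool(
  deltas=[
    {"x": 0,"y": 0,"z": -0.4,"roll": 0,"hand": 0},
    {"x": 0,"y": 0,"z": -0.8,"roll": 0,"hand": 0},
    {"x": 0,"y": 0,"z": -1.3,"roll": 0,"hand": 0},
    {"x": 0,"y": 0,"z": -1.8,"roll": 0,"hand": 0},
    {"x": 0,"y": 0,"z": -2,"roll": 0,"hand": 0},
  ],
)

```text
clock: 20.9
position: [598.7, -48.0, 268.8]
eef_rot: [3.122, 0.286, -0.076]
contact_force: [-0.6, -0.5, -1.1]
finger_gap: 11.8
```

servo_tool(
  deltas=[
    {"x": -0.1,"y": 0,"z": -2,"roll": 0,"hand": 0},
    {"x": -0.1,"y": 0,"z": -2,"roll": 0,"hand": 0},
    {"x": -0.1,"y": 0,"z": -1.5,"roll": 0,"hand": 0},
    {"x": 0,"y": 0,"z": -0.8,"roll": 0,"hand": 0},
    {"x": 0,"y": 0,"z": -0.3,"roll": 0,"hand": 0},
  ],
)

```text
clock: 21.32
position: [602.0, -48.1, 352.7]
eef_rot: [3.119, 0.285, -0.049]
contact_force: [0.3, 0.5, -1.6]
finger_gap: 11.8
```

servo_tool(
  deltas=[
    {"x": 0,"y": 0,"z": 1.5,"roll": 0,"hand": 0},
    {"x": 0,"y": 0,"z": 3,"roll": 0,"hand": 0},
    {"x": 0,"y": 0,"z": 3,"roll": 0,"hand": 0},
    {"x": 0,"y": 0,"z": 2.5,"roll": 0,"hand": 0},
    {"x": 0,"y": 0,"z": 1.5,"roll": 0,"hand": 0},
  ],
)

```text
clock: 21.73
position: [604.9, -50.0, 246.4]
eef_rot: [3.115, 0.285, -0.015]
contact_force: [-1.2, 0.2, -1.9]
finger_gap: 11.9
```

servo_tool(
  deltas=[
    {"x": 0,"y": 0,"z": 0.8,"roll": 0,"hand": 0},
    {"x": 0,"y": 0,"z": 0.4,"roll": 0,"hand": 0},
    {"x": 0,"y": 0,"z": 0,"roll": 0,"hand": 0},
    {"x": 0,"y": 0,"z": 0,"roll": 0,"hand": 0},
    {"x": 0,"y": 0,"z": 0,"roll": 0,"hand": 0},
  ],
)

```text
clock: 22.15
position: [602.0, -49.8, 229.4]
eef_rot: [3.117, 0.285, -0.029]
contact_force: [0.1, 0.8, -1.0]
finger_gap: 11.8
```

```bash
python3 plan.py 597 -39 150 9.6 1
```

```text
at [602.  -49.8 229.4] yaw 10.45 tilt 1.23 F [ 0.1  0.8 -1. ] gap 11.8 t 22.15
0 [-0.138 -1.231  7.932] roll 0.0148
toolz(mrad) [-17.2 -12.9] q [-0.116  0.159  1.78  -0.016  1.219  1.278]
```

servo_tool(
  deltas=[
    {"x": 0,"y": -0.1,"z": 0.4,"roll": 0,"hand": 0},
    {"x": 0,"y": -0.2,"z": 0.8,"roll": 0.01,"hand": 0},
    {"x": 0,"y": -0.3,"z": 1.2,"roll": 0,"hand": 0},
    {"x": 0,"y": -0.2,"z": 1.2,"roll": 0,"hand": 0},
    {"x": 0,"y": -0.2,"z": 1.2,"roll": 0,"hand": 0},
  ],
)

```text
clock: 22.57
position: [604.6, -40.6, 185.6]
eef_rot: [3.116, 0.267, -0.006]
contact_force: [-0.0, 0.4, -2.3]
finger_gap: 11.8
```

servo_tool(
  deltas=[
    {"x": 0,"y": -0.1,"z": 1.2,"roll": 0,"hand": 0},
    {"x": 0,"y": 0,"z": 0.8,"roll": 0,"hand": 0},
    {"x": 0,"y": 0,"z": 0.4,"roll": 0,"hand": 0},
    {"x": 0,"y": 0,"z": 0,"roll": 0,"hand": 0},
    {"x": 0,"y": 0,"z": 0,"roll": 0,"hand": 0},
  ],
)

```text
clock: 22.98
position: [599.8, -38.6, 151.6]
eef_rot: [3.118, 0.269, -0.023]
contact_force: [-0.3, 0.2, -0.9]
finger_gap: 11.7
```

```bash
python3 plan.py 597 -39 130 9.6 1;python3 snap.py 12 wrist scene; python3 sten.py 12
```

```text
at [599.8 -38.6 151.6] yaw 9.85 tilt 1.1 F [-0.3  0.2 -0.9] gap 11.7 t 22.9833
0 [-0.252 -0.032  2.163] roll 0.0043
toolz(mrad) [-13.9 -13.3] q [-0.098  0.218  1.861 -0.017  1.075  1.309]
n 9391 8319 plane z= [-2.56000e-02  9.50000e-03  1.79474e+01]
stencil normal world mrad [9.7 0.4]
y range [-93.07703881 -92.52053215 -10.24142419] x max [34.71459068 34.97666842]
far edge fit deg 0.11660060417597627 [34.8 34.9 35.1 35.1 34.9 35.1 35.1 34.9 34.9 34.9 35.1 34.9 35.  35.
 35.2 34.9]
left edge deg 0.12086050458703791 [-93.1 -93.2 -93.1 -93.5 -93.4 -93.1 -93.2 -93.2 -93.1]
```

View pics/wrist12.png

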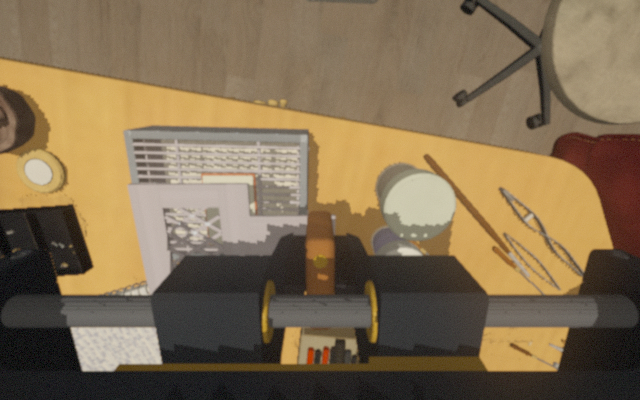

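Run:
```python
from h import *
import pickle
s=pickle.load(open('s11.pkl','rb')); c=np.load('wrist11.npz')
im=cv2.resize(c['image'][110:200,170:280,::-1],None,fx=6,fy=6,interpolation=cv2.INTER_CUBIC); cv2.imwrite('pics/p11.png',im)
s=pickle.load(open('s12.pkl','rb')); c=np.load('wrist12.npz')
im=cv2.resize(c['image'][150:270,170:280,::-1],None,fx=5,fy=5,interpolation=cv2.INTER_CUBIC); cv2.imwrite('pics/p12.png',im)
c=np.load('scene12.npz'); im=cv2.resize(c['image'][120:220,270:400,::-1],None,fx=5,fy=5,interpolation=cv2.INTER_CUBIC); cv2.imwrite('pics/p12s.png',im)
```

```text
(no output)
```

View pics/p11.png

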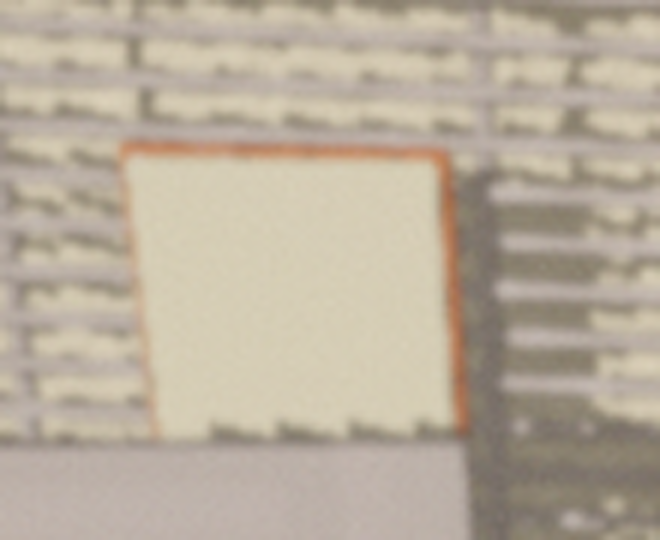

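View pics/p12.png

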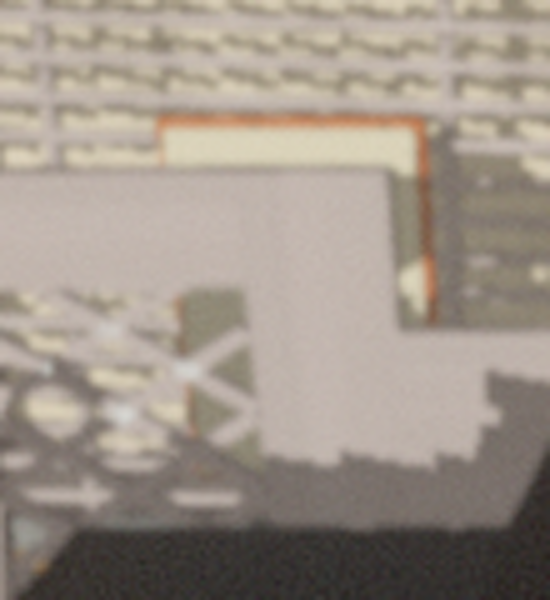

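View pics/p12s.png

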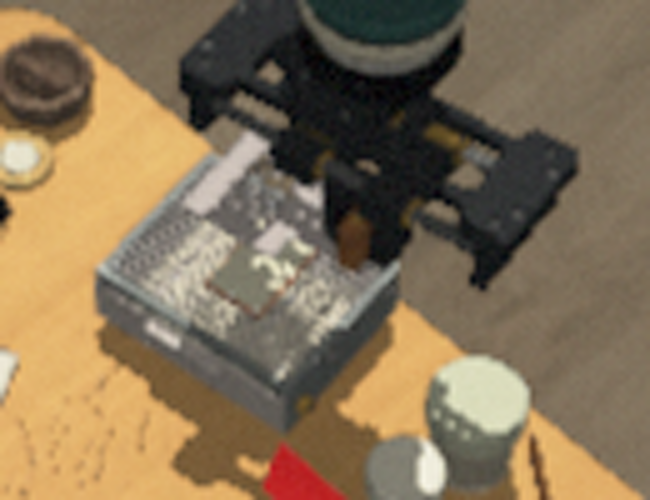

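```bash
cat > win.py <<'E'
from h import *
import pickle
def wincalc(s,a=-.0250,b=.0095,z0=17.95,wx=0.0,wy=-63.9):
    R=Ro.from_rotvec(s['eef_rot']).as_matrix(); p=np.array(s['position'])
    zt=z0+a*wx+b*wy
    n=np.array([-a,-b,1]); n/=np.linalg.norm(n)
    w=p+R@(np.array([wx,wy,zt])+2*n)
    sx=R@np.array([0,-1,-b]); 
    nw=R@n
    return w,np.degrees(np.arctan2(sx[1],sx[0])),1000*nw[:2]/-nw[2]
E
python3 - <<'E'
from win import *
def ang(a,b): return np.degrees(np.arctan2(b[1]-a[1],b[0]-a[0]))
for k,pts in (('11',[(190.3,134.5),(244.5,135.6),(247.2,182),(195.8,182.5)]),('12',[(202,173.4),(254.2,174.2),(256.4,214)])):
    s=pickle.load(open(f's{k}.pkl','rb')); c=np.load(f'wrist{k}.npz')
    W=ray(c,pts,67,s)[:,:2]; print(k,W.round(1).tolist(),'far edge ang',ang(W[1],W[0])-90,np.linalg.norm(W[1]-W[0]),'right',ang(W[2],W[1]))
    th=np.radians(9.6); u=np.array([np.cos(th),np.sin(th)]); print('centre from far mid',((W[0]+W[1])/2-28*u).round(1))
    print(wincalc(s))
E
```

```text
11 [[608.8, 45.6], [614.9, 9.3], [582.2, 3.9], [575.0, 40.2]] far edge ang 9.49903554753736 36.85013254733054 right 9.240407252703346
centre from far mid [584.2  22.8]
(array([566.34535349,  13.16136834, 135.58082348]), np.float64(100.54994199009786), array([-36.75611894,   5.63790916]))
12 [[609.4, 45.5], [615.0, 9.5], [585.5, 4.6]] far edge ang 8.855259263011533 36.42345242222247 right 9.365475746960126
centre from far mid [584.6  22.8]
(array([588.67435777,  24.12643767, 131.56372632]), np.float64(99.8490460035084), array([9.09166178, 0.31074329]))
```

```bash
python3 - <<'E'
from win import *
for k in ('3','11','12'):
    s=pickle.load(open(f's{k}.pkl' if k!='3' else 'wrist3.pkl','rb')); c=np.load(f'wrist{k}.npz'); X=cloud(c,s)
    if k=='3': print('plaque',np.nanmedian(X[60:200,310:400,2]),'frame',np.nanmedian(X[237:243,180:460,2]),'bench',np.nanmedian(X[60:200,540:560,2]))
    if k=='11': print('plaque',np.nanmedian(X[138:178,200:240,2]),'bench',np.nanmedian(X[60:80,250:300,2]))
    if k=='12': print('plaque',np.nanmedian(X[176:182,206:245,2]),'bench',np.nanmedian(X[100:120,150:300,2]))
E
python3 plan.py 596.3 -39.6 130 9.5 1
```

```text
plaque 68.22864044519449 frame 52.698102482481495 bench -0.3764538014480919
plaque 68.30066852305767 bench -898.3321504600972
plaque 68.21846998012549 bench -0.7163707787730724
at [600.2 -38.7 152.3] yaw 9.84 tilt 1.07 F [ 0.4  0.6 -1.1] gap 11.5 t 23.0833
0 [-3.670e-01 -1.000e-03  2.232e+00] roll 0.006
toolz(mrad) [-12.9 -13.4] q [-0.098  0.218  1.86  -0.017  1.075  1.309]
```

servo_tool(
  deltas=[
    {"x": -0.1,"y": 0,"z": 0.3,"roll": 0.005,"hand": 0},
    {"x": -0.1,"y": 0,"z": 0.7,"roll": 0,"hand": 0},
    {"x": -0.1,"y": 0,"z": 0.9,"roll": 0,"hand": 0},
    {"x": 0,"y": 0,"z": 0.7,"roll": 0,"hand": 0},
    {"x": 0,"y": 0,"z": 0.4,"roll": 0,"hand": 0},
  ],
)

```text
clock: 23.5
position: [599.6, -40.2, 123.8]
eef_rot: [3.117, 0.259, -0.009]
contact_force: [-0.1, -0.5, -0.6]
finger_gap: 11.5
```

servo_tool(
  deltas=[
    {"x": 0,"y": 0,"z": 0.2,"roll": 0,"hand": 0},
    {"x": 0,"y": 0,"z": 0,"roll": 0,"hand": 0},
    {"x": 0,"y": 0,"z": 0,"roll": 0,"hand": 0},
    {"x": 0,"y": 0,"z": 0,"roll": 0,"hand": 0},
    {"x": 0,"y": 0,"z": 0,"roll": 0,"hand": 0},
  ],
)

```text
clock: 23.92
position: [598.2, -40.3, 119.1]
eef_rot: [3.118, 0.259, -0.015]
contact_force: [-0.8, -1.2, -0.8]
finger_gap: 11.8
```

```bash
python3 plan.py 596.4 -39.7 96.3 9.5 1; python3 -c "
from win import *
from station import readout
print(wincalc(readout.read_state()))"
```

```text
at [598.2 -40.3 119.1] yaw 9.49 tilt 0.94 F [-0.8 -1.2 -0.8] gap 11.8 t 23.9167
0 [-0.146 -0.112  2.281] roll -0.0002
toolz(mrad) [ -8.7 -13.8] q [-0.101  0.247  1.892 -0.017  1.01   1.314]
(array([587.55331798,  22.52641568,  98.980651  ]), np.float64(99.4926240356384), array([14.36984146, -0.34897693]))
```

servo_tool(
  deltas=[
    {"x": -0.1,"y": -0.05,"z": 0.2,"roll": 0,"hand": 0},
    {"x": -0.1,"y": -0.05,"z": 0.4,"roll": 0,"hand": 0},
    {"x": 0,"y": 0,"z": 0.4,"roll": 0,"hand": 0},
    {"x": 0,"y": 0,"z": 0.3,"roll": 0,"hand": 0},
    {"x": 0,"y": 0,"z": 0.1,"roll": 0,"hand": 0},
  ],
)

```text
clock: 24.33
position: [596.8, -39.8, 105.3]
eef_rot: [3.117, 0.259, -0.011]
contact_force: [-0.4, 0.7, -1.6]
finger_gap: 11.7
```

servo_tool(
  deltas=[
    {"x": 0,"y": 0,"z": 0,"roll": 0,"hand": 0},
    {"x": 0,"y": 0,"z": 0,"roll": 0,"hand": 0},
    {"x": 0,"y": 0,"z": 0,"roll": 0,"hand": 0},
    {"x": 0,"y": 0,"z": 0,"roll": 0,"hand": 0},
    {"x": 0,"y": 0,"z": 0,"roll": 0,"hand": 0},
  ],
)

```text
clock: 24.75
position: [596.4, -39.7, 104.5]
eef_rot: [3.117, 0.259, -0.013]
contact_force: [1.1, 0.3, -0.2]
finger_gap: 11.8
```

```bash
python3 plan.py 596.4 -39.7 96.3 9.5 1; python3 -c "
from win import *
from station import readout
print(wincalc(readout.read_state()))"; python3 snap.py 13 wrist scene; python3 sten.py 13; python3 -c "
import cv2
a=cv2.imread('pics/wrist13.png')[150:270,130:290]; cv2.imwrite('pics/p13.png',cv2.resize(a,None,fx=5,fy=5,interpolation=2))
a=cv2.imread('pics/scene13.png')[120:220,270:400]; cv2.imwrite('pics/p13s.png',cv2.resize(a,None,fx=5,fy=5,interpolation=2))"
```

```text
at [596.4 -39.7 104.5] yaw 9.5 tilt 0.9 F [ 1.1  0.3 -0.2] gap 11.8 t 24.75
0 [ 0.008 -0.015  0.817] roll -0.0
toolz(mrad) [ -7.1 -14. ] q [-0.1    0.26   1.907 -0.018  0.981  1.315]
(array([585.75925598,  23.03148171,  84.3245335 ]), np.float64(99.49967723641832), array([16.00638348, -0.52854913]))
n 9387 8281 plane z= [-2.56000e-02  9.70000e-03  1.79524e+01]
stencil normal world mrad [16.6 -0.2]
y range [-93.08442607 -92.55995942 -10.37846511] x max [34.67509211 34.97487002]
far edge fit deg 0.059842756319162145 [35.1 35.  35.  35.  34.9 35.  35.  35.  34.9 34.7 35.1 35.2 35.1 35.1
 35.1 34.9]
left edge deg -0.10264164517966998 [-93.4 -93.3 -92.9 -93.4 -92.8 -93.2 -93.2 -93.5 -93.2]
```

View pics/p13.png

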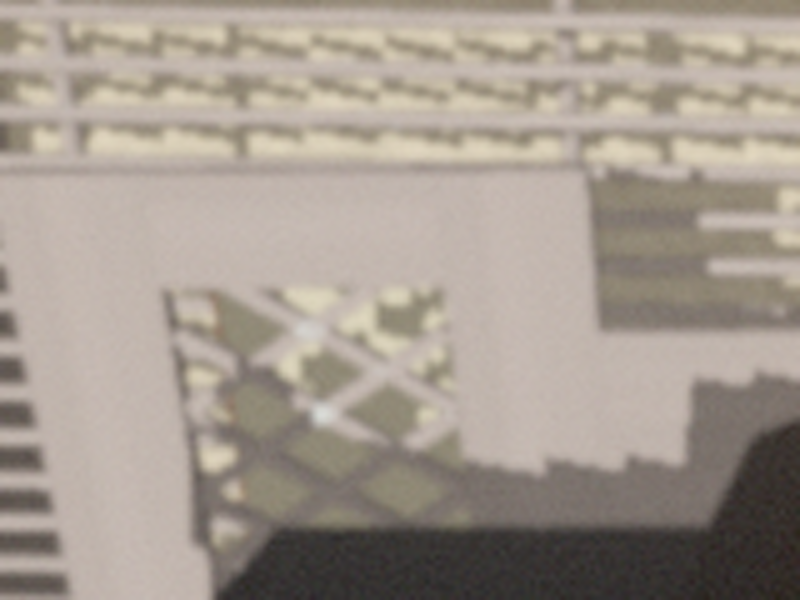

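View pics/p13s.png

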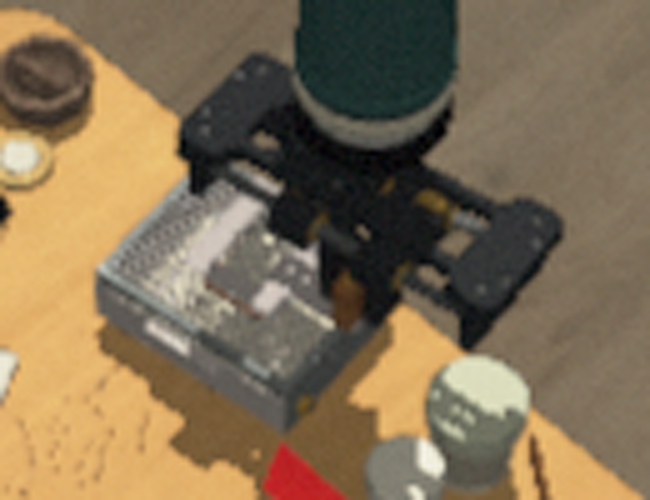

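servo_tool(
  deltas=[
    {"x": -0.02,"y": 0,"z": 0.15,"roll": 0,"hand": 0},
    {"x": -0.02,"y": 0,"z": 0.2,"roll": 0,"hand": 0},
    {"x": 0,"y": 0,"z": 0.15,"roll": 0,"hand": 0},
    {"x": 0,"y": 0,"z": 0.08,"roll": 0,"hand": 0},
    {"x": 0,"y": 0,"z": 0,"roll": 0,"hand": 0},
  ],
)

```text
clock: 25.27
position: [596.2, -39.9, 98.5]
eef_rot: [3.117, 0.259, -0.012]
contact_force: [0.2, -0.6, -0.6]
finger_gap: 11.7
```

```bash
python3 plan.py 596.4 -39.7 96.3 9.5 1; python3 -c "
from win import *
from station import readout
print(wincalc(readout.read_state()))"
```

```text
at [596.2 -39.9  98.5] yaw 9.5 tilt 0.89 F [ 0.2 -0.6 -0.6] gap 11.7 t 25.2667
0 [ 0.028 -0.023  0.217] roll -0.0001
toolz(mrad) [ -6.3 -14.1] q [-0.101  0.266  1.912 -0.018  0.969  1.314]
(array([585.55191268,  22.82960678,  78.31505283]), np.float64(99.49858509110308), array([16.77974252, -0.63338296]))
```

servo_tool(
  deltas=[
    {"x": 0,"y": -0.02,"z": 0.1,"roll": 0,"hand": 0},
    {"x": 0,"y": 0,"z": 0.1,"roll": 0,"hand": 0},
    {"x": 0,"y": 0,"z": 0.05,"roll": 0,"hand": 0},
    {"x": 0,"y": 0,"z": 0,"roll": 0,"hand": 0},
    {"x": 0,"y": 0,"z": 0,"roll": 0,"hand": 0},
  ],
)

```text
clock: 25.68
position: [596.0, -39.7, 95.4]
eef_rot: [3.117, 0.259, -0.012]
contact_force: [-0.2, 0.4, -0.4]
finger_gap: 11.9
```

```bash
python3 -c "
from win import *
from station import readout,vision
for i in range(4):
    w=wincalc(readout.read_state()); print(np.round(w[0],1),w[1].round(2),w[2].round(1)); vision.capture('wrist')
print(np.abs(readout.read_state()['joint_vel']).max(), readout.read_state()['clock'])"; python3 snap.py 14 wrist scene top; python3 sten.py 14; python3 -c "
import cv2
a=cv2.imread('pics/wrist14.png')[150:270,130:290]; cv2.imwrite('pics/p14.png',cv2.resize(a,None,fx=5,fy=5,interpolation=2))
a=cv2.imread('pics/scene14.png')[120:220,270:400]; cv2.imwrite('pics/p14s.png',cv2.resize(a,None,fx=5,fy=5,interpolation=2))"
```

```text
[585.3  23.1  75.2] 99.5 [16.3 -0.5]
[585.3  23.1  75.3] 99.5 [16.2 -0.5]
[585.4  23.1  75.3] 99.5 [16.3 -0.6]
[585.4  23.1  75.4] 99.5 [16.5 -0.5]
0.001172956669538334 25.8833
n 10779 8176 plane z= [-3.38000e-02  6.00000e-03  1.79963e+01]
stencil normal world mrad [25.7 -2.6]
y range [-93.18299125 -92.58597096 -10.27341313] x max [34.70640031 34.9446302 ]
far edge fit deg 0.12464133870665632 [34.8 34.9 35.1 35.  35.  34.9 34.7 35.1 34.9 35.  35.  35.1 35.  34.9
 35.1 34.9]
left edge deg -0.16982850238875613 [-93.6 -92.7 -93.1 -93.2 -93.3 -93.6 -93.2 -93.4 -93. ]
```

View pics/p14.png

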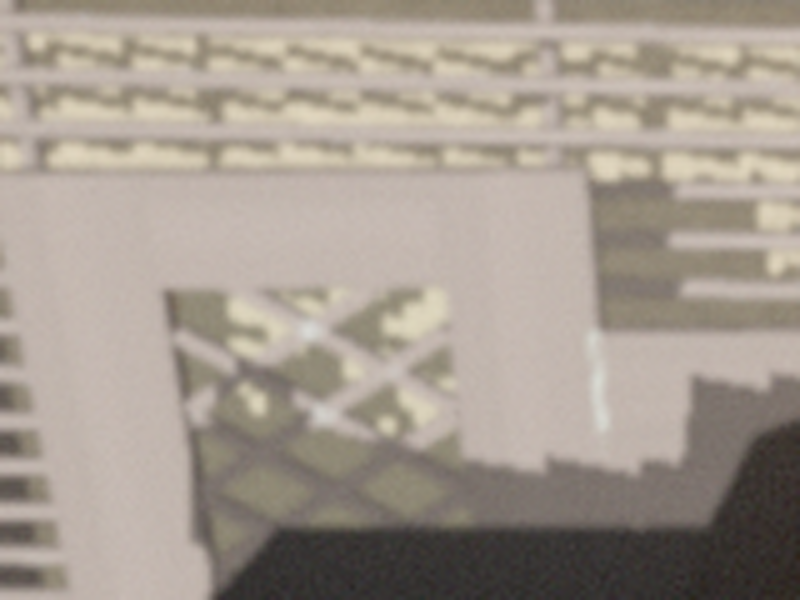

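View pics/p14s.png

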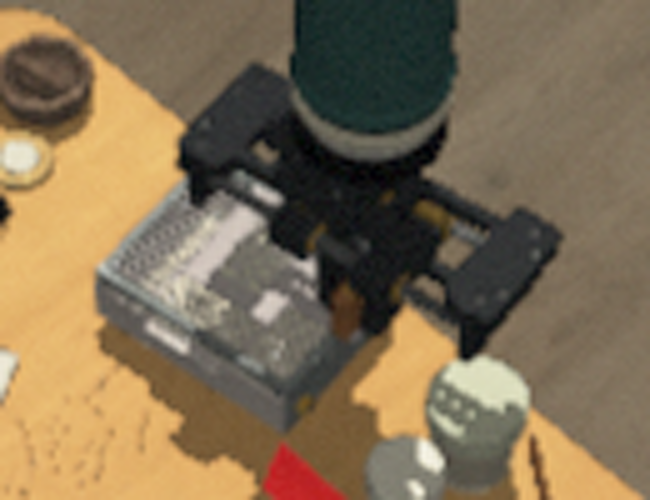

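```bash
sed -i 's/P\[...,2\]-20)<8/P[...,2]-18)<3.5/' sten.py; python3 sten.py 14
python3 - <<'E'
from win import *
s=pickle.load(open('s14.pkl','rb')); c=np.load('wrist14.npz'); X=cloud(c,s)
w=wincalc(s)[0]; th=np.radians(9.5)
d=X[...,:2]-w[:2]; a=d@[np.cos(th),np.sin(th)]; b=d@[-np.sin(th),np.cos(th)]
m=(np.abs(a)<21)&(np.abs(b)<14)
z=X[...,2][m]; h,e=np.histogram(z,bins=np.arange(60,84,1)); print(dict(zip(e[:-1],h)))
print('plaque',np.median(z[(z>66)&(z<70)]),'lattice',np.median(z[(z>74)]))
m2=(np.abs(X[...,2]-68.2)<0.8)&(np.abs(a)<35)&(np.abs(b)<25); print('plaque extents seen a',np.percentile(a[m2],[1,99]),'b',np.percentile(b[m2],[1,99]))
E
```

```text
n 9379 8284 plane z= [-2.56000e-02  9.40000e-03  1.79386e+01]
stencil normal world mrad [17.1 -0.6]
y range [-93.08733182 -92.53295463 -10.27439514] x max [34.70261905 34.94277182]
far edge fit deg 0.12440733008045514 [34.8 34.9 35.1 35.  35.  34.9 34.7 35.1 34.9 35.  35.  35.1 35.  34.9
 35.1 34.9]
left edge deg 0.030207283908693393 [-93.6 -92.7 -93.1 -93.2 -93.3 -92.9 -93.2 -93.4 -93. ]
{np.int64(60): np.int64(0), np.int64(61): np.int64(0), np.int64(62): np.int64(0), np.int64(63): np.int64(0), np.int64(64): np.int64(0), np.int64(65): np.int64(0), np.int64(66): np.int64(11), np.int64(67): np.int64(329), np.int64(68): np.int64(685), np.int64(69): np.int64(108), np.int64(70): np.int64(4), np.int64(71): np.int64(0), np.int64(72): np.int64(0), np.int64(73): np.int64(0), np.int64(74): np.int64(2), np.int64(75): np.int64(72), np.int64(76): np.int64(489), np.int64(77): np.int64(594), np.int64(78): np.int64(93), np.int64(79): np.int64(4), np.int64(80): np.int64(0), np.int64(81): np.int64(0), np.int64(82): np.int64(0)}
plaque 68.32446470533641 lattice 77.77794209984155
plaque extents seen a [-9.80352207 19.2186214 ] b [-10.53653166  17.64608136]
```

servo_tool(
  deltas=[
    {"x": 0,"y": 0,"z": -0.06,"roll": 0,"hand": 0},
    {"x": 0,"y": 0,"z": -0.04,"roll": 0,"hand": 0},
    {"x": 0,"y": 0,"z": 0,"roll": 0,"hand": 0},
    {"x": 0,"y": 0,"z": 0,"roll": 0,"hand": 0},
    {"x": 0,"y": 0,"z": 0,"roll": 0,"hand": 0},
  ],
)

```text
clock: 26.45
position: [596.2, -39.7, 96.8]
eef_rot: [3.117, 0.259, -0.012]
contact_force: [-0.4, 0.7, -0.7]
finger_gap: 11.8
```

```bash
python3 snap.py 15 wrist scene; python3 sten.py 15|sed -n 1,2p; python3 -c "
from win import *
from station import readout,vision
for i in range(4):
    w=wincalc(readout.read_state()); print(np.round(w[0],1),w[1].round(2),w[2].round(1)); vision.capture('wrist')
s=readout.read_state();print(np.abs(s['joint_vel']).max(), s['clock'],s['finger_gap'],s['contact_force'])
# plaque/jar shift check scene 0 vs 15
a=np.load('scene0.npz')['image'].astype(int);b=np.load('scene15.npz')['image'].astype(int)
cv2.imwrite('pics/s15.png',cv2.resize(np.load('scene15.npz')['image'][110:340,220:450,::-1],None,fx=2.6,fy=2.6,interpolation=2))"
```

```text
n 9389 8274 plane z= [-2.59000e-02  1.01000e-02  1.79966e+01]
stencil normal world mrad [17.6  0.1]
[585.5  23.   76.6] 99.5 [16.8 -0.6]
[585.5  23.1  76.6] 99.5 [16.8 -0.6]
[585.5  23.   76.6] 99.5 [16.7 -0.6]
[585.5  23.   76.6] 99.5 [16.7 -0.6]
0.0018178283169156975 26.75 11.565538415745323 [-0.15959304  0.46537839 -0.83520825]
```

View pics/s15.png

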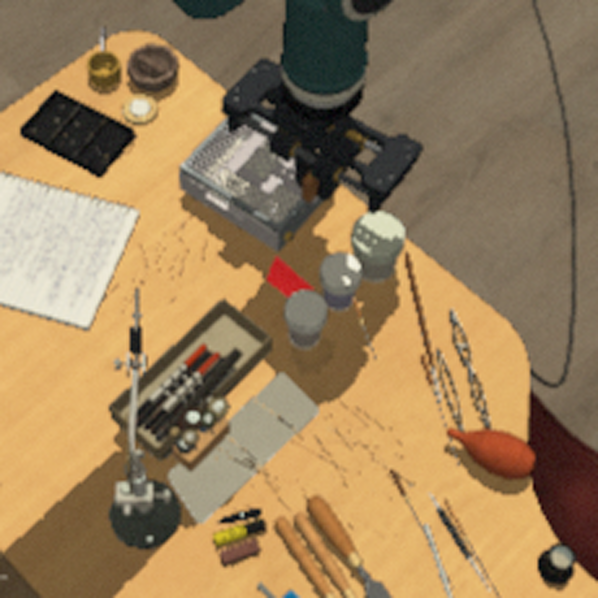

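```bash
python3 -c "
from station import r
print(r.sign_off())"
```

```text
the job is handed in; nothing more can be done
None
```

The drawer is home and the stencil is being held still over the plaque. I handed the job in at about 27 s of the 48 s.

**Drawer:** I pushed the front with the open fingers either side of the pull lip until it came up against a hard stop at about 12 N. After I backed off, the wrist picture showed it still flush with the stand. I did not test the catch by pulling on it.

**Stencil:** I gripped it by the wooden bar and carried it over the jars with its underside about 120 mm up or higher. The last readings, just before handing in, were:

| Check | Last reading |
|---|---|
| Window centre | (585.5, 23.0) mm |
| Plaque centre | wrist camera about (585, 23.3); top and scene cameras about (586.5, 22–23.5) |
| Squareness | within about 0.3° |
| Clearance | about 8.4 mm by the same camera's depth; about 9 mm if the plaque top is at its nominal height |
| Tilt of the stencil | about 1° |
| Arm motion | still, with no contact force on the tool beyond the stencil's weight |

- **Not fully certain:** The two estimates of the plaque centre differ by about 1.5 mm. The tilt is not quite zero because the gripper tilted during the drawer push and the fast moves. I worked most of that out before coming down over the plaque.
- **Other objects:** The last scene picture showed the jars, mortar, dial holder, sieve cup and puffer where they started. I never came close to touching the plaque, but after the last descent I could see it only through the stencil's window.

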